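# Close a filter holder: tighten its four lever nuts crisscross in two passes

### The job

Close the filter holder evenly: tighten its four lever nuts clockwise in two passes, first all four half-way, so that each lever points straight outward over its yellow line, and only then all four fully home against their stops. In both passes work crisscross: after the first nut of a pass do the one opposite it, then the other two; start with whichever you like. Leave the things standing around it where they are.

Things in the scene. Friction and masses are not known exactly. Their poses are not given: they have to be found in the camera images.
- filter_holder: round steel filter holder, 160 mm wide, fixed to the cart; cover top 66 mm up, brass nozzle in the middle (tip 100 mm up). Origin: centre of its underside, z up. Four lever nuts turn about upright axes 58 mm from the centre: a on its +x, b on +y, c on -x, d on -y (a opposite c, b opposite d). Beside each nut a yellow line runs straight outward and down the rim; a dark pin marks the tight end of its travel.
- lever_a (a joint): turn of lever nut a, rad, positive clockwise from above (tightening). 0 = loose, lever 45 degrees anticlockwise of straight outward; 0.785 = half-way, straight outward over its yellow line; 1.571 = tight, at its end stop, 45 degrees clockwise of straight outward. Starts at 0 to 0.25. Stiff (about 3 N at the red post all the way), stays where left, can be pushed by the post.
- post_a (a point): middle of the red upright post at the end of lever a: 48 mm from that nut's turning axis, 16 mm in diameter, about 36 mm tall, from 85 to 121 mm above the cart top (this point is 103 mm up). The black lever arm below it is 12 mm wide, its top 86 mm above the cart top.
- lever_b (a joint): turn of lever nut b, rad, positive clockwise from above (tightening). 0 = loose, lever 45 degrees anticlockwise of straight outward; 0.785 = half-way, straight outward over its yellow line; 1.571 = tight, at its end stop, 45 degrees clockwise of straight outward. Starts at 0 to 0.25. Stiff (about 3 N at the red post all the way), stays where left, can be pushed by the post.
- post_b (a point): middle of the red upright post at the end of lever b: 48 mm from that nut's turning axis, 16 mm in diameter, about 36 mm tall, from 85 to 121 mm above the cart top (this point is 103 mm up). The black lever arm below it is 12 mm wide, its top 86 mm above the cart top.
- lever_c (a joint): turn of lever nut c, rad, positive clockwise from above (tightening). 0 = loose, lever 45 degrees anticlockwise of straight outward; 0.785 = half-way, straight outward over its yellow line; 1.571 = tight, at its end stop, 45 degrees clockwise of straight outward. Starts at 0 to 0.25. Stiff (about 3 N at the red post all the way), stays where left, can be pushed by the post.
- post_c (a point): middle of the red upright post at the end of lever c: 48 mm from that nut's turning axis, 16 mm in diameter, about 36 mm tall, from 85 to 121 mm above the cart top (this point is 103 mm up). The black lever arm below it is 12 mm wide, its top 86 mm above the cart top.
- lever_d (a joint): turn of lever nut d, rad, positive clockwise from above (tightening). 0 = loose, lever 45 degrees anticlockwise of straight outward; 0.785 = half-way, straight outward over its yellow line; 1.571 = tight, at its end stop, 45 degrees clockwise of straight outward. Starts at 0 to 0.25. Stiff (about 3 N at the red post all the way), stays where left, can be pushed by the post.
- post_d (a point): middle of the red upright post at the end of lever d: 48 mm from that nut's turning axis, 16 mm in diameter, about 36 mm tall, from 85 to 121 mm above the cart top (this point is 103 mm up). The black lever arm below it is 12 mm wide, its top 86 mm above the cart top.
- beaker_mid (a point): centre of a clear beaker, 55 mm across, 66 mm high, a bystander
- bottle_mid (a point): centre of a white bottle with a blue cap, 48 mm across, 101 mm high, a bystander
- case_mid (a point): centre of a flat round case with a white lid on a black base, 61 mm across, 24 mm high, a bystander

How it is judged:
By the outcome, as a careful person would: the job done as asked, in the order asked, and still so for the second after the job is handed in, with the robot touching nothing.
It also fails if it takes over 72 s, if anything falls off the work surface, if the arm or the gripper's body presses on something with over 40 N, if the wrist force passes 120 N, or if a joint passes its speed limit or range.

### The arm

A 7-joint arm with a two-finger parallel gripper is mounted at the origin on a cart in front of the work surface, level with it; the furniture and walls round the work are solid. World frame = base frame: x ahead of the robot, y to its left, z up, the work surface at z = 0. Lengths are in mm, angles in rad, forces in N, time in s.
With the tool pointing down it reaches from about 425 to 800 mm from the base axis. Payload 8.3 kg.
Tool frame: the origin (TCP) lies at the very end of the fingers, on their centre line; the grasp point (between the pads) lies 19 mm behind it; z points along the fingers, x is the direction in which the jaws open and shut, and the axes are right-handed (so a half turn about z gives the same grasp; the last joint's range is limited). The gripper opens to 85 mm and grips with 20 to 120 N. Pads are 22 mm wide; open, the fingers measure 114 mm over their backs; the gripper's body (76 mm by 85 mm) begins 54 mm behind the grasp point. The pads swing forward as they close: fully open they stand 13 mm farther back than shut.
Start: joints at [-1.231, 0.383, 0.016, 1.37, -0.006, 1.388, -0.046], TCP at [244.945, 574.982, 231.279] pointing down, gripper open.
Joint ranges: [-2.95, 2.95], [-0.25, 2.06], [-1.52, 1.56], [0.18, 2.33], [-1.44, 4.58], [0.02, 2.06], [-3.01, 3.01]. Speed limits (rad/s): [2.39, 2.39, 3.01, 3.01, 3.14, 3.14, 3.14].

### API

Orientations are given as a rotation vector (axis times angle).
In Python, from rig import status, cams, job gives the robot as it stands.
- The arm moves only by the tool drive_tool, never from a script. Its argument "commands" is a list of rows, each a list of 3 entries, a list of its own where there are three numbers: the finger opening in m, from 0 to 0.0854, then the shift along the tool's x, y, z in m, then the turn, a rotation vector about the tool's x, y, z in rad. In form: [[grip, [x, y, z], [rx, ry, rz]], ...]. A call has 1 to 12 rows; each row is the pose to reach, as a shift and turn from the pose commanded when the call began, along the tool's axes at that moment; what a row does not reach only later rows make up. A row lasts 1/12 s, in which the tool goes at most 41.7 mm and 7.16 degrees, less where a joint would pass 70% of its speed; a pose out of reach is approached as far as the arm can. A call with a gripper value outside its range is refused whole. The fingers move at their own pace and stop on an object; the grip force is fixed at half the most. Time passes only in rows, so rows that repeat a pose let the fingers close. It gives the time, the measured TCP pose, the force and the opening at its end, in the units of the state.
- status.get_state(): the state, without advancing time (a new reading comes with each control period).
- cams.get_image(name): name is "scene" or "top" or "wrist"; returns the picture (400x640x3 uint8, red, green, blue); there is no depth.
- cams.camera_model(name): a dict with "intrinsics" (3x3 intrinsics, pixels), "pose" (4x4, takes a point from camera to world coordinates). Camera axes: x right, y up, looking along -z (the intrinsics and any distortion apply to the point x, -y, -z); pixel columns grow to the right and rows downward; lengths in mm; the calibration is good to about 2 mm. A picture is of the moment at which its call begins: read the wrist's pose just before it. camera_model takes no time and is no camera call; for the wrist camera it gives the pose at the moment of the call.
- job.sign_off(): hands the job in, once; it reports no verdict.
The state is a dict: "clock": time; "joint_positions": joint angles; "qvel": joint speeds; "tau": joint torques, N m; "eef_pos": TCP position; "tcp_rot": TCP orientation; "wrist_force": force on the tool from outside, world axes, zero at the start; "ft_torque": the same for the moment, N m; "gripper_width": opening from 0.0 (shut) to 1.0 (fully open).
Only numpy, scipy, OpenCV 4.12 (cv2) and the standard library are available. Lean on these libraries where they do the work, as an engineer would, in place of code of your own. Each camera call takes 0.05 s, during which the arm holds its last target.

## Working session

There is one attempt and no reset: what is moved stays moved. The work goes in short steps, Python scripts to look and compute and a tool call to move; the robot and the scene stay as the last step left them, time stands still between calls to the robot, and variables do not carry over. Pictures are saved under pics/ and viewed, and the job is handed in when it is done.

Besides the shell and the picture viewer there is one more tool, called as a command line: name --argument value ..., lists and objects as JSON in quotes. drive_tool: Moves the arm, as the interface text tells. Its arguments: {"type":"object","properties":{"commands":{"type":"array"}},"required":["commands"]}

```bash
ls; mkdir -p pics; python3 - <<'E'
from rig import status,cams
import cv2
s=status.get_state();print(s)
for n in ["scene","top","wrist"]:
    m=cams.camera_model(n);print(n,m)
    im=cams.get_image(n);cv2.imwrite(f"pics/{n}0.png",im[:,:,::-1])
E
```

```text
pics
{'clock': 0.0, 'joint_positions': array([-1.23088088,  0.38426658,  0.01635311,  1.37112857, -0.00631123,
        1.38822164, -0.04649795]), 'qvel': array([-0.0004179 ,  0.00049035,  0.00088744, -0.00037015,  0.00138978,
       -0.00071727, -0.00217456]), 'tau': array([ 6.10406150e-04, -6.27608871e+01,  8.44318438e-01, -3.71812856e+01,
        1.64819352e-02,  1.44388480e-02,  3.88992987e-05]), 'eef_pos': array([244.76217012, 574.53589695, 230.27258237]), 'tcp_rot': array([ 2.61993960e+00,  1.73164005e+00, -2.57221230e-03]), 'wrist_force': array([-0.73456341, -0.08375692,  0.16435069]), 'ft_torque': array([ 0.02671909, -0.0320319 ,  0.03766814]), 'gripper_width': 0.9998930012419248}
scene {'intrinsics': array([[422.14060634,   0.        , 316.35122523],
       [  0.        , 422.14060634, 205.52837281],
       [  0.        ,   0.        ,   1.        ]]), 'pose': array([[ 7.40694166e-01,  2.46706190e-01, -6.24906559e-01,
        -1.27794484e+01],
       [-6.71838293e-01,  2.75222497e-01, -6.87666987e-01,
        -5.07503447e+02],
       [ 2.33664117e-03,  9.29187082e-01,  3.6960
[... 472 characters left out ...]
],
       [-8.89614077e-04,  2.01424766e-01,  9.79503585e-01,
         1.05978623e+03],
       [ 0.00000000e+00,  0.00000000e+00,  0.00000000e+00,
         1.00000000e+00]])}
wrist {'intrinsics': array([[307.78415194,   0.        , 315.88223108],
       [  0.        , 307.78415194, 202.10726638],
       [  0.        ,   0.        ,   1.        ]]), 'pose': array([[ 3.91897321e-01, -8.79570560e-01, -2.69763080e-01,
         1.74999945e+02],
       [ 9.20007624e-01,  3.74171124e-01,  1.16541591e-01,
         6.04856175e+02],
       [-1.56899793e-03, -2.93856428e-01,  9.55848282e-01,
         3.73956293e+02],
       [ 0.00000000e+00,  0.00000000e+00,  0.00000000e+00,
         1.00000000e+00]])}
```

View pics/scene0.png

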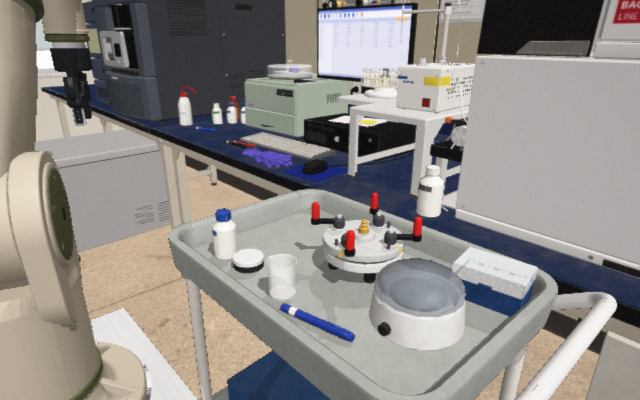

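View pics/top0.png

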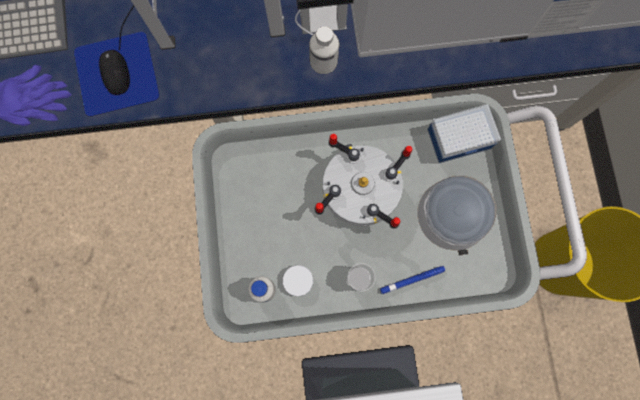

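View pics/wrist0.png

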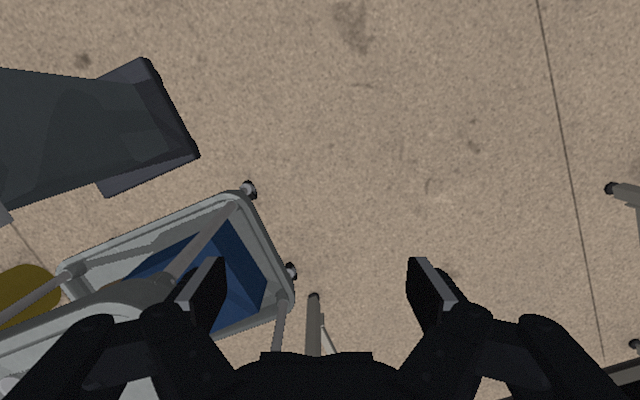

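```bash
cat > h.py <<'E'
import numpy as np,cv2
from rig import status,cams
def ray(n,uv,m=None):
    m=m or cams.camera_model(n);K=m["intrinsics"];P=m["pose"]
    d=np.linalg.inv(K)@np.array([uv[0],uv[1],1.]);d=np.array([d[0],-d[1],-d[2]])
    d=P[:3,:3]@d;return P[:3,3],d/np.linalg.norm(d)
def onz(n,uv,z,m=None):
    o,d=ray(n,uv,m);return o+d*(z-o[2])/d[2]
def proj(n,p,m=None):
    m=m or cams.camera_model(n);K=m["intrinsics"];P=m["pose"]
    c=P[:3,:3].T@(np.asarray(p,float)-P[:3,3]);q=K@np.array([c[0],-c[1],-c[2]]);return q[:2]/q[2]
def tri(a,uva,b,uvb,ma=None,mb=None):
    o1,d1=ray(a,uva,ma);o2,d2=ray(b,uvb,mb)
    A=np.stack([d1,-d2],1);t=np.linalg.lstsq(A,o2-o1,rcond=None)[0]
    p,q=o1+t[0]*d1,o2+t[1]*d2;return (p+q)/2,np.linalg.norm(p-q)
def blobs(im,lo,hi,amin=15):
    h=cv2.cvtColor(im,cv2.COLOR_RGB2HSV);m=cv2.inRange(h,np.array(lo),np.array(hi))
    if lo[0]==0: m|=cv2.inRange(h,np.array([172,lo[1],lo[2]]),np.array([180,255,255]))
    n,l,s,c=cv2.connectedComponentsWithStats(m);return [(c[i].round(1),s[i]) for i in range(1,n) if s[i][4]>=amin]
E
python3 - <<'E'
from h import *
for n in ["top","scene"]:
    im=cv2.imread(f"pics/{n}0.png")[:,:,::-1].copy()
    print(n,"red");
    for c,s in blobs(im,(0,150,80),(7,255,255)):
        print(c,s, onz(n,c,103).round(1))
    print("yel")
    for c,s in blobs(im,(15,120,80),(35,255,255),4): print(c,s,onz(n,c,66).round(1))
    r=(300,120,130,120) if n=="top" else (300,180,140,110)
    x,y,w,h=r; cv2.imwrite(f"pics/{n}0c.png",cv2.resize(im[y:y+h,x:x+w,::-1],None,fx=5,fy=5,interpolation=cv2.INTER_CUBIC))
E
```

```text
top red
[333. 139.] [330 134   7  11  65] [640.   30.1 103. ]
[407.2 150.7] [403 146   9  11  66] [ 599.2 -108.9  103. ]
[319.3 207.1] [316 203   8  10  67] [510.1  72.6 103. ]
[395.1 221.6] [391 217   9  10  62] [465.4 -65.1 103. ]
yel
[349.9 147.6] [349 146   3   4   7] [629.8  -3.4  66. ]
[398.5 171.5] [397 171   4   2   8] [569.1 -92.7  66. ]
[363.  181.7] [359 177   9  10  69] [557.1 -19.9  66. ]
[326.7 194.7] [326 194   3   3   6] [539.7  54.6  66. ]
[605.8 257.9] [ 540  206  100   97 5849] [ 351.6 -461.6   66. ]
[374.5 219. ] [374 218   2   3   6] [480.4 -31.9  66. ]
[554.  247.6] [ 535  225   38   42 1109] [ 383.1 -367.2   66. ]
scene red
[626.6  13.3] [614   0  26  23 329] [-7501.1 -2372.7   103. ]
[191.5  89.4] [186  87  11   7  15] [1320.3 2200.   103. ]
[182.4  94. ] [179  90   8   7  31] [1163.5 2009.   103. ]
[232.3  97.9] [230  96   6   5  23] [1296.8 1653.4  103. ]
[425.4 102.2] [423  99   6   7  39] [1985.8  818.2  103. ]
[248.8 144.6] [242 143  14   4  29] [728.8 634.9 103. ]
[374.2 200.4] [371 193   8  16 111] [644.8  32.4 103. ]
[315.1 210.7] [312 202   7  18 117] [512.1  73.8 103. ]
[417.3 226. ] [413 217  10  19 145] [ 603.  -107.2  103. ]
[349.7 240.1] [345 230  10  21 157] [467.7 -64.1 103. ]
yel
[398.7  18.6] [397  18   4   2   7] [-7483.7 -6276.5    66. ]
[431.2  80.8] [424  77  15   9 128] [3413.4 1725.8   66. ]
[444.9  80.7] [440  76  10  10  75] [3516.3 1649.8   66. ]
[367.5 121.8] [361 120  15   4  43] [1471.8  777.4   66. ]
[363.4 227.2] [359 219  10  15  99] [586.5   8.9  66. ]
[342.  249.5] [341 249   3   2   6] [484.3 -30.5  66. ]
[400.2 250.2] [400 249   2   4   5] [ 561.2 -103.4   66. ]
[339.9 254.6] [339 252   3   6  17] [467.5 -41.8  66. ]
```

View pics/top0c.png

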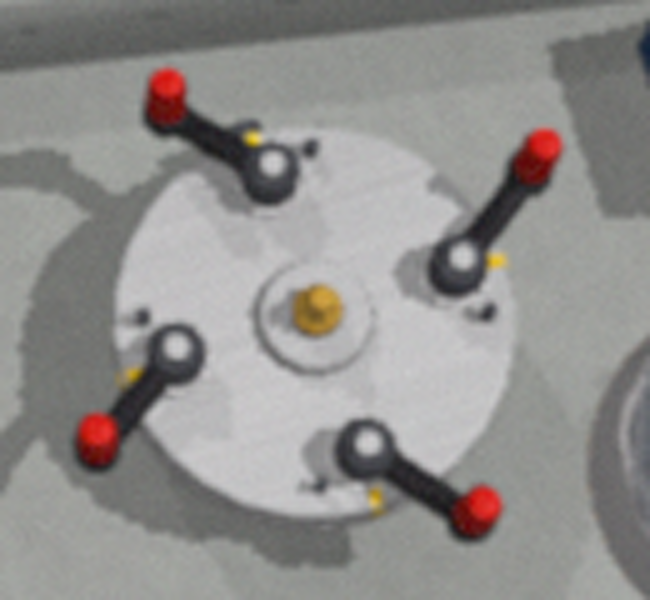

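View pics/scene0c.png

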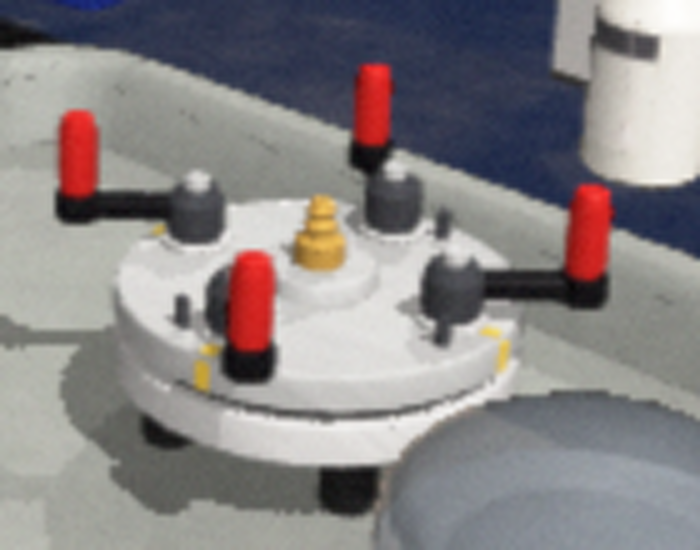

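```bash
python3 - <<'E'
from h import *
T=[(354.2,152.6),(392.6,171),(335.6,189),(374,208.4)]
S=[(379.4,213),(391.4,230),(340,216)]
zs=[]
for t,s in zip(T,S):
    p,e=tri("top",t,"scene",s);print("nut",p.round(1),e.round(2))
for z in (92,98):
    N=np.array([onz("top",t,z) for t in T])[:,:2];c=N.mean(0);print(z,c.round(1),[(round(float(np.hypot(*(n-c))),1),round(float(np.degrees(np.arctan2(*(n-c)[::-1]))),1)) for n in N])
R=[(333,139),(407.2,150.7),(319.3,207.1),(395.1,221.6)];Q=[(374.2,200.4),(417.3,226),(315.1,210.7),(349.7,240.1)]
for t,s in zip(R,Q):
    p,e=tri("top",t,"scene",s);print("post",p.round(1),e.round(2))
print("noz",tri("top",(363.2,180.5),"scene",(364.2,221.0)))
im=cv2.imread("pics/top0.png");hsv=cv2.cvtColor(im,cv2.COLOR_BGR2HSV)
E
```

```text
nut [611.1  -8.7  95.7] 2.94
nut [565.  -76.7  95.9] 1.56
nut [543.9  36.4  94. ] 2.42
92 [554.2 -19.6] [(58.0, 11.5), (58.3, -79.0), (57.8, 100.8), (58.3, -169.0)]
98 [552.8 -19. ] [(57.7, 11.5), (57.9, -79.0), (57.4, 100.8), (57.9, -169.0)]
post [640.1  29.7 104.8] 1.68
post [ 599.2 -109.   104.6] 1.13
post [510.3  72.4 103.9] 0.82
post [465.7 -65.3 104. ] 1.05
noz (array([553.58787387, -18.40884717,  98.0842671 ]), np.float64(3.6945716248132676))
```

```bash
python3 - <<'E'
from h import *
for z in (60,90): print(z,[onz("top",p,z)[:2].round(0) for p in [(424,212),(460,177),(460,212),(433,190)]])
# bath top far/near rim in scene: left edge (374,290), right edge(466,290)
print([onz("scene",p,80)[:2].round(0) for p in [(372,290),(468,295)]])
print("tri left edge/right",tri("top",(424,218),"scene",(372,288)))
for p in [(433,135),(495,150),(437,160)]: print(onz("top",p,60)[:2].round(0))
# tools
c=np.array([554.5,-18.5]);yaw=11.05
for k,n in enumerate("abcd"):
    o=np.radians(yaw+90*k);nu=c+58*np.array([np.cos(o),np.sin(o)])
    for nm,a in (("mid",0),("tight",-45)):
        t=o+np.radians(a);print(n,nu.round(1),nm,(nu+48*np.array([np.cos(t),np.sin(t)])).round(1),round(np.degrees(t),1))
P=dict(a=(640.1,29.7),b=(510.3,72.4),c=(465.7,-65.3),d=(599.2,-109))
for k,n in enumerate("abcd"):
    o=np.radians(yaw+90*k);nu=c+58*np.array([np.cos(o),np.sin(o)]);d=np.array(P[n])-nu
    print(n,np.hypot(*d).round(1),(np.degrees(np.arctan2(d[1],d[0]))).round(1),"turn",(45-((np.degrees(np.arctan2(d[1],d[0])-o)+180)%360-180)).round(1))
E
```

```text
60 [array([ 483., -131.]), array([ 544., -214.]), array([ 475., -201.]), array([ 525., -156.])]
90 [array([ 479., -125.]), array([ 538., -205.]), array([ 470., -193.]), array([ 519., -149.])]
[array([ 406., -169.]), array([ 500., -270.])]
tri left edge/right (array([ 468.31431711, -128.15454592,   39.27356126]), np.float64(15.72873584141816))
[ 637. -175.]
[ 591. -293.]
[ 585. -174.]
a [611.4  -7.4] mid [658.5   1.8] 11.0
a [611.4  -7.4] tight [651.2 -34.2] -34.0
b [543.4  38.4] mid [534.2  85.5] 101.0
b [543.4  38.4] tight [570.2  78.2] 56.0
c [497.6 -29.6] mid [450.5 -38.8] 191.0
c [497.6 -29.6] tight [457.8  -2.8] 146.0
d [565.6 -75.4] mid [ 574.8 -122.5] 281.0
d [565.6 -75.4] tight [ 538.8 -115.2] 236.0
a 46.9 52.3 turn 3.8
b 47.4 134.2 turn 11.8
c 47.8 -131.8 turn 7.8
d 47.5 -45.0 turn 11.0
```

```bash
cat >> h.py <<'E'
import json,os
def pose():
    return json.load(open("cmd.json")) if os.path.exists("cmd.json") else [244.945,574.982,231.279,66.95]
def plan(wps,save=True):
    """wps: (x,y,z,phi_deg,grip_m,n)"""
    x0,y0,z0,f0=pose();f=np.radians(f0)
    for x,y,z,ph,g,n in wps:
        d=np.array([x-x0,y-y0]);sx=d@[np.cos(f),np.sin(f)];sy=d@[np.sin(f),-np.cos(f)]
        print(n,"x",[g,[round(sx/1e3,4),round(sy/1e3,4),round((z0-z)/1e3,4)],[0,0,round(-np.radians(ph-f0),3)]])
    if save: json.dump([float(v) for v in (x,y,z,ph)],open("cmd.json","w"))
def st():
    s=status.get_state();r=s["tcp_rot"];R=cv2.Rodrigues(np.array(r))[0]
    print(round(s["clock"],2),s["eef_pos"].round(1),"phi",round(float(np.degrees(np.arctan2(R[1,0],R[0,0]))),2),"tilt",R[:2,2].round(4),"F",s["wrist_force"].round(1),"w",round(s["gripper_width"],3));return s
E
python3 -c "
from h import *
plan([(640,30,200,142,0.036,24)])"
```

```text
24 x [0.036, [np.float64(-0.3468), np.float64(0.5769), 0.0313], [0, 0, np.float64(-1.31)]]
```

```bash
rm cmd.json; python3 -c "
from h import *
plan([(460,290,225,105,0.036,12)]);print(pose());plan([(640,30,200,142,0.036,12)])"
```

```text
12 x [0.036, [np.float64(-0.178), np.float64(0.3095), 0.0063], [0, 0, np.float64(-0.664)]]
[460.0, 290.0, 225.0, 105.0]
12 x [0.036, [np.float64(-0.2977), np.float64(0.1066), 0.025], [0, 0, np.float64(-0.646)]]
```

drive_tool --commands '[[0.036,[-0.178,0.3094,0.0063],[0,0,-0.664]],[0.036,[-0.178,0.3094,0.0063],[0,0,-0.664]],[0.036,[-0.178,0.3094,0.0063],[0,0,-0.664]],[0.036,[-0.178,0.3094,0.0063],[0,0,-0.664]],[0.036,[-0.178,0.3094,0.0063],[0,0,-0.664]],[0.036,[-0.178,0.3094,0.0063],[0,0,-0.664]],[0.036,[-0.178,0.3094,0.0063],[0,0,-0.664]],[0.036,[-0.178,0.3094,0.0063],[0,0,-0.664]],[0.036,[-0.178,0.3094,0.0063],[0,0,-0.664]],[0.036,[-0.178,0.3094,0.0063],[0,0,-0.664]],[0.036,[-0.178,0.3094,0.0063],[0,0,-0.664]]]'

```text
clock: 1.07
eef_pos: [461.2, 287.5, 224.8]
tcp_rot: [1.919, 2.487, -0.001]
wrist_force: [0.1, 1.0, -0.7]
gripper_width: 0.42
```

drive_tool --commands '[[0.036,[-0.2977,0.1066,0.025],[0,0,-0.646]],[0.036,[-0.2977,0.1066,0.025],[0,0,-0.646]],[0.036,[-0.2977,0.1066,0.025],[0,0,-0.646]],[0.036,[-0.2977,0.1066,0.025],[0,0,-0.646]],[0.036,[-0.2977,0.1066,0.025],[0,0,-0.646]],[0.036,[-0.2977,0.1066,0.025],[0,0,-0.646]],[0.036,[-0.2977,0.1066,0.025],[0,0,-0.646]],[0.036,[-0.2977,0.1066,0.025],[0,0,-0.646]],[0.036,[-0.2977,0.1066,0.025],[0,0,-0.646]],[0.036,[-0.2977,0.1066,0.025],[0,0,-0.646]],[0.036,[-0.2977,0.1066,0.025],[0,0,-0.646]],[0.036,[-0.2977,0.1066,0.025],[0,0,-0.646]]]'

```text
clock: 2.07
eef_pos: [639.2, 32.8, 199.8]
tcp_rot: [-1.018, -2.971, -0.002]
wrist_force: [-0.2, 0.6, 0.0]
gripper_width: 0.424
```

```bash
python3 - <<'E'
from h import *
s=st();print(s["joint_positions"].round(2));m=cams.camera_model("wrist");im=cams.get_image("wrist");cv2.imwrite("pics/wrist1.png",im[:,:,::-1])
for c,q in blobs(im,(0,150,80),(7,255,255)): print(c,q,onz("wrist",c,103,m).round(1))
for c,q in blobs(im,(15,120,80),(35,255,255),4): print("y",c,q,onz("wrist",c,66,m).round(1))
json.dump({k:v.tolist() for k,v in m.items()},open("w1.json","w"))
E
```

```text
2.07 [639.2  32.8 199.8] phi 142.18 tilt [-0.0007  0.0014] F [-0.2  0.6  0. ] w 0.424
[-0.25  0.43  0.22  1.38 -0.1   1.34  2.45]
[232.2  14.5] [219   0  29  33 608] [ 600.3 -109.1  103. ]
[480.4 146.2] [462 135  38  23 651] [509.3  75.2 103. ]
[311.8 203.7] [303 191  19  27 400] [641.1  31.9 103. ]
y [426.6   7.6] [425   4   5   8  14] [477.  -31.4  66. ]
y [284.6  16.3] [283  14   4   6   7] [569.4 -95.4  66. ]
y [289.2  18.5] [286  16   7   5  22] [567.5 -92.   66. ]
y [360.2  85.4] [348  73  25  26 500] [551.8 -16.6  66. ]
y [420.1 147.9] [417 145   7   7  23] [539.8  59.   66. ]
y [299.9 153.5] [297 150   7   8  35] [627.9  -3.   66. ]
y [296.2 157.8] [294 156   5   4   6] [632.9  -2.1  66. ]
```

View pics/wrist1.png

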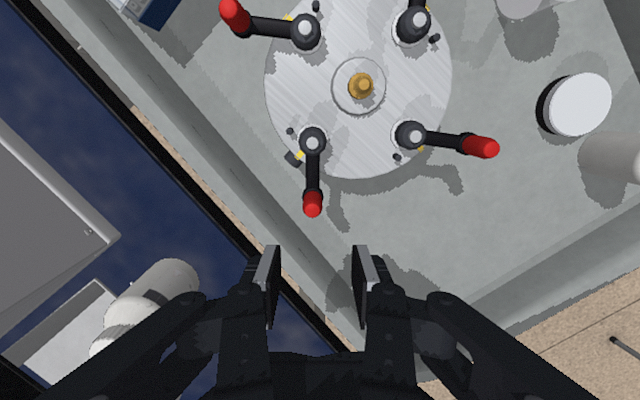

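```bash
python3 -c "
from h import *
plan([(640.5,31,90,142,0.036,6),(640.5,31,90,142,0.0,6)])"
```

```text
6 x [0.036, [np.float64(0.0002), np.float64(0.0011), 0.11], [0, 0, np.float64(-0.0)]]
6 x [0.0, [np.float64(0.0002), np.float64(0.0011), 0.11], [0, 0, np.float64(-0.0)]]
```

drive_tool --commands '[[0.036,[0.0002,-0.0011,0.11],[0,0,0]],[0.036,[0.0002,0.0011,0.11],[0,0,0]],[0.036,[0.0002,0.0011,0.11],[0,0,0]],[0.036,[0.0002,0.0011,0.11],[0,0,0]],[0.036,[0.0002,0.0011,0.11],[0,0,0]],[0.0,[0.0002,0.0011,0.11],[0,0,0]],[0.0,[0.0002,0.0011,0.11],[0,0,0]],[0.0,[0.0002,0.0011,0.11],[0,0,0]],[0.0,[0.0002,0.0011,0.11],[0,0,0]],[0.0,[0.0002,0.0011,0.11],[0,0,0]]]'

```text
clock: 2.95
eef_pos: [642.1, 31.5, 93.2]
tcp_rot: [1.021, 2.966, 0.004]
wrist_force: [-1.3, 0.8, 6.5]
gripper_width: 0.164
```

```bash
python3 - <<'E'
from h import *
st();im=cams.get_image("wrist");cv2.imwrite("pics/wrist2.png",im[:,:,::-1])
im=cams.get_image("scene");cv2.imwrite("pics/scene2.png",cv2.resize(im[150:290,270:470,::-1],None,fx=4,fy=4))
E
```

```text
2.95 [642.1  31.5  93.2] phi 142.0 tilt [0.0052 0.0012] F [-1.3  0.8  6.5] w 0.164
```

View pics/wrist2.png

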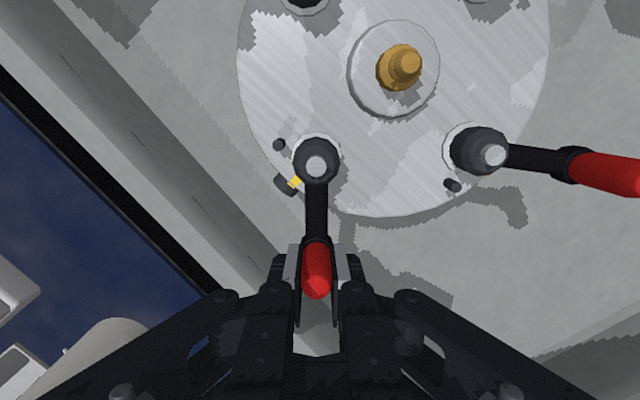

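View pics/scene2.png

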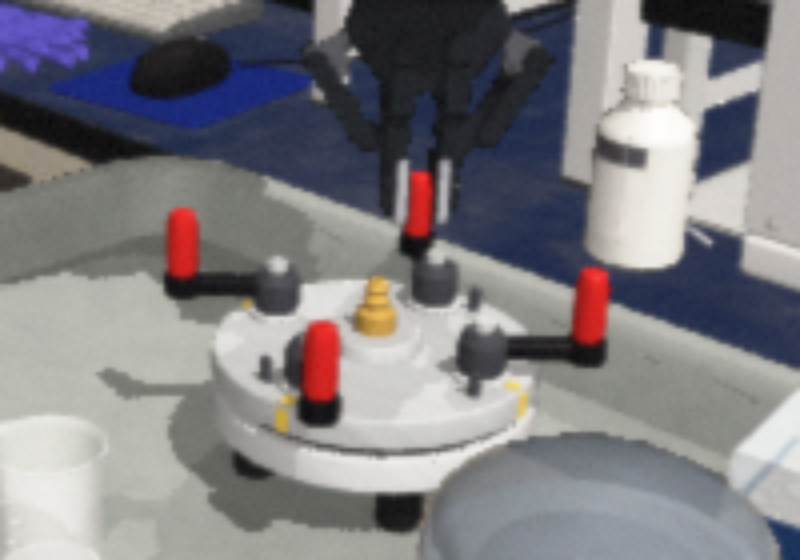

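```bash
cat >> h.py <<'E'
C=np.array([554.4,-18.0]);YAW=11.05
def nut(n):
    o=np.radians(YAW+90*"abcd".index(n));return C+58*np.array([np.cos(o),np.sin(o)])
def post(n,th):  # th world deg
    t=np.radians(th);return nut(n)+48*np.array([np.cos(t),np.sin(t)])
OFF=dict(a=90,c=-90,b=-90,d=-270)  # phi = theta+OFF, theta=YAW+90k+rel
def wp(n,rel,z,g,k):
    th=YAW+90*"abcd".index(n)+rel;p=post(n,th);return (p[0],p[1],z,th+OFF[n],g,k)
def meas(n):
    s=st();d=s["eef_pos"][:2]-nut(n);print("rel",round(float(np.degrees(np.arctan2(d[1],d[0])))-YAW-90*"abcd".index(n),2),"r",np.hypot(*d).round(1))
E
python3 - <<'E'
from h import *
meas("a")
plan([wp("a",r,94,0.0,1) for r in np.linspace(41,0,11)[1:]])
E
```

```text
3.05 [642.1  31.6  93.2] phi 142.01 tilt [0.0052 0.0013] F [-0.7  0.8  8.1] w 0.162
rel 40.25 r 49.3
1 x [0.0, [np.float64(-0.0037), np.float64(0.0001), -0.004], [0, 0, np.float64(0.071)]]
1 x [0.0, [np.float64(-0.0071), np.float64(-0.0003), -0.004], [0, 0, np.float64(0.142)]]
1 x [0.0, [np.float64(-0.0105), np.float64(-0.0009), -0.004], [0, 0, np.float64(0.214)]]
1 x [0.0, [np.float64(-0.0138), np.float64(-0.0018), -0.004], [0, 0, np.float64(0.285)]]
1 x [0.0, [np.float64(-0.0171), np.float64(-0.0028), -0.004], [0, 0, np.float64(0.357)]]
1 x [0.0, [np.float64(-0.0203), np.float64(-0.0042), -0.004], [0, 0, np.float64(0.428)]]
1 x [0.0, [np.float64(-0.0233), np.float64(-0.0057), -0.004], [0, 0, np.float64(0.5)]]
1 x [0.0, [np.float64(-0.0263), np.float64(-0.0074), -0.004], [0, 0, np.float64(0.572)]]
1 x [0.0, [np.float64(-0.0291), np.float64(-0.0094), -0.004], [0, 0, np.float64(0.643)]]
1 x [0.0, [np.float64(-0.0318), np.float64(-0.0116), -0.004], [0, 0, np.float64(0.715)]]
```

drive_tool --commands '[[0.0,[-0.0037,0.0001,-0.004],[0,0,0.071]],[0.0,[-0.0071,-0.0003,-0.004],[0,0,0.142]],[0.0,[-0.0105,-0.0009,-0.004],[0,0,0.214]],[0.0,[-0.0138,-0.0018,-0.004],[0,0,0.285]],[0.0,[-0.0171,-0.0028,-0.004],[0,0,0.357]],[0.0,[-0.0203,-0.0042,-0.004],[0,0,0.428]],[0.0,[-0.0233,-0.0057,-0.004],[0,0,0.5]],[0.0,[-0.0263,-0.0074,-0.004],[0,0,0.572]],[0.0,[-0.0291,-0.0094,-0.004],[0,0,0.643]],[0.0,[-0.0318,-0.0116,-0.004],[0,0,0.715]],[0.0,[-0.0318,-0.0116,-0.004],[0,0,0.715]],[0.0,[-0.0318,-0.0116,-0.004],[0,0,0.715]]]'

```text
clock: 4.05
eef_pos: [659.7, 2.4, 93.9]
tcp_rot: [1.996, 2.422, 0.003]
wrist_force: [9.6, 0.1, -14.0]
gripper_width: 0.16
```

```bash
python3 - <<'E'
from h import *
meas("a");m=cams.camera_model("wrist");im=cams.get_image("wrist");cv2.imwrite("pics/wrist3.png",im[:,:,::-1])
im=cams.get_image("top");cv2.imwrite("pics/top3.png",cv2.resize(im[120:240,300:430,::-1],None,fx=5,fy=5))
E
```

```text
4.05 [659.7   2.4  93.9] phi 101.01 tilt [ 0.0032 -0.0003] F [  9.6   0.1 -14. ] w 0.16
rel -0.21 r 49.3
```

View pics/wrist3.png

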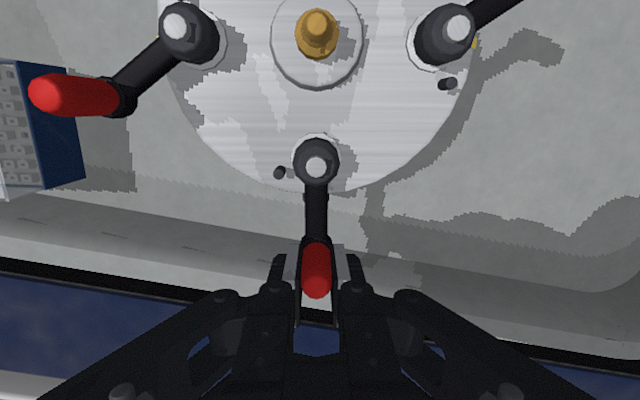

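```bash
sed -i 's/C=np.array(\[554.4,-18.0\])/C=np.array([555.2,-18.0])/' h.py; python3 - <<'E'
from h import *
p=pose();print(p)
plan([(p[0],p[1],94,p[3],0.036,4),(p[0],p[1],170,p[3],0.036,8)])
w=wp("c",37.2,165,0.036,12);print(w)
plan([w]);
w2=wp("c",37.2,92,0.036,5);plan([w2,wp("c",37.2,92,0.0,5)])
plan([wp("c",r,92,0.0,1) for r in np.linspace(37.2,0,10)[1:]])
E
```

```text
[658.4347915278249, 2.316548716797792, 94.0, 101.05]
4 x [0.036, [np.float64(0.0), np.float64(0.0), 0.0], [0, 0, np.float64(-0.0)]]
8 x [0.036, [np.float64(0.0), np.float64(0.0), -0.076], [0, 0, np.float64(-0.0)]]
(np.float64(466.312982780886), np.float64(-64.92735613102076), 165, 138.25, 0.036, 12)
12 x [0.036, [np.float64(-0.0292), np.float64(-0.2014), 0.005], [0, 0, np.float64(-0.649)]]
5 x [0.036, [np.float64(0.0), np.float64(0.0), 0.073], [0, 0, np.float64(-0.0)]]
5 x [0.0, [np.float64(0.0), np.float64(0.0), 0.073], [0, 0, np.float64(-0.0)]]
1 x [0.0, [np.float64(0.0035), np.float64(0.0001), 0.0], [0, 0, np.float64(0.072)]]
1 x [0.0, [np.float64(0.0069), np.float64(0.0005), 0.0], [0, 0, np.float64(0.144)]]
1 x [0.0, [np.float64(0.0103), np.float64(0.0011), 0.0], [0, 0, np.float64(0.216)]]
1 x [0.0, [np.float64(0.0137), np.float64(0.002), 0.0], [0, 0, np.float64(0.289)]]
1 x [0.0, [np.float64(0.0169), np.float64(0.0031), 0.0], [0, 0, np.float64(0.361)]]
1 x [0.0, [np.float64(0.0201), np.float64(0.0044), 0.0], [0, 0, np.float64(0.433)]]
1 x [0.0, [np.float64(0.0232), np.float64(0.006), 0.0], [0, 0, np.float64(0.505)]]
1 x [0.0, [np.float64(0.0262), np.float64(0.0078), 0.0], [0, 0, np.float64(0.577)]]
1 x [0.0, [np.float64(0.029), np.float64(0.0098), 0.0], [0, 0, np.float64(0.649)]]
```

drive_tool --commands '[[0.036,[0,0,0],[0,0,0]],[0.036,[0,0,0],[0,0,0]],[0.036,[0,0,0],[0,0,0]],[0.036,[0,0,0],[0,0,0]],[0.036,[0,0,-0.038],[0,0,0]],[0.036,[0,0,-0.076],[0,0,0]],[0.036,[0,0,-0.076],[0,0,0]]]'

```text
clock: 4.73
eef_pos: [661.9, 1.7, 179.1]
tcp_rot: [1.992, 2.417, 0.013]
wrist_force: [1.6, -0.8, 2.1]
gripper_width: 0.421
```

drive_tool --commands '[[0.036,[-0.0292,-0.2014,0.005],[0,0,-0.649]],[0.036,[-0.0292,-0.2014,0.005],[0,0,-0.649]],[0.036,[-0.0292,-0.2014,0.005],[0,0,-0.649]],[0.036,[-0.0292,-0.2014,0.005],[0,0,-0.649]],[0.036,[-0.0292,-0.2014,0.005],[0,0,-0.649]],[0.036,[-0.0292,-0.2014,0.005],[0,0,-0.649]],[0.036,[-0.0292,-0.2014,0.005],[0,0,-0.649]],[0.036,[-0.0292,-0.2014,0.005],[0,0,-0.649]],[0.036,[-0.0292,-0.2014,0.005],[0,0,-0.649]],[0.036,[-0.0292,-0.2014,0.005],[0,0,-0.649]]]'

```text
clock: 5.57
eef_pos: [467.1, -64.5, 165.2]
tcp_rot: [1.12, 2.934, -0.0]
wrist_force: [1.5, 0.7, -0.3]
gripper_width: 0.416
```

```bash
python3 - <<'E'
from h import *
meas("c");m=cams.camera_model("wrist");im=cams.get_image("wrist");cv2.imwrite("pics/wrist4.png",im[:,:,::-1])
for c,q in blobs(im,(0,150,80),(7,255,255)): print(c,q,onz("wrist",c,103,m).round(1))
im=cams.get_image("top");cv2.imwrite("pics/top4.png",cv2.resize(im[120:240,300:430,::-1],None,fx=5,fy=5))
E
```

```text
5.57 [467.1 -64.5 165.2] phi 138.2 tilt [ 0.0006 -0.0003] F [ 1.5  0.7 -0.3] w 0.416
rel -322.42 r 47.2
[316.2 218.5] [306 203  22  32 571] [466.4 -63.3 103. ]
[142.8 289.3] [127 270  36  38 627] [ 604.  -108.8  103. ]
[204.8 391.1] [200 388  11   9  31] [643.6  -9.2 103. ]
```

View pics/wrist4.png

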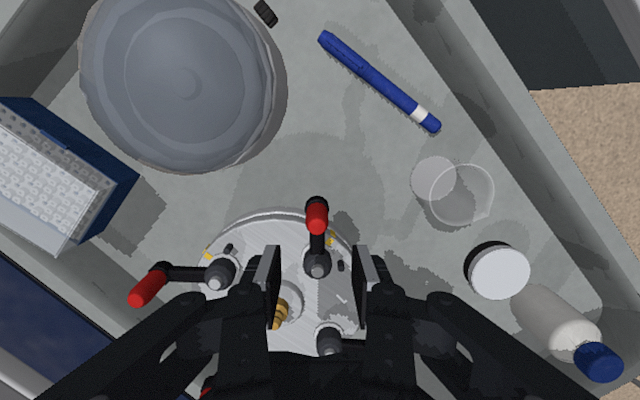

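View pics/top4.png

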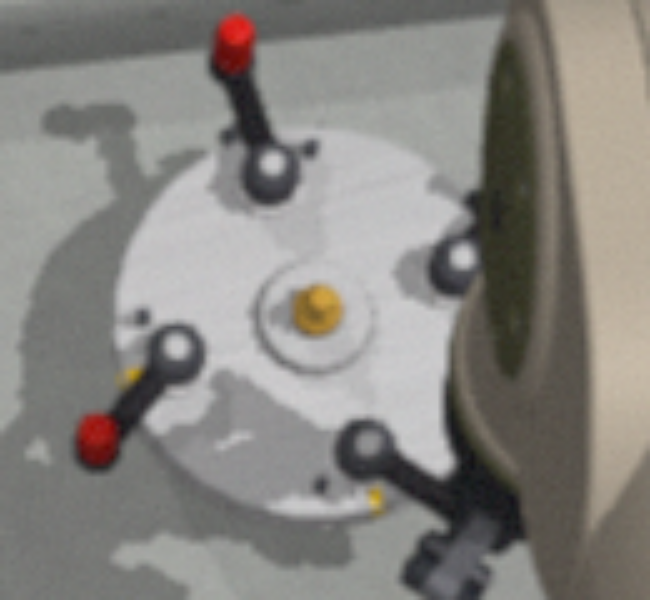

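drive_tool --commands '[[0.036,[0,0,0.037],[0,0,0]],[0.036,[0,0,0.073],[0,0,0]],[0.036,[0,0,0.073],[0,0,0]],[0.036,[0,0,0.073],[0,0,0]],[0.0,[0,0,0.073],[0,0,0]],[0.0,[0,0,0.073],[0,0,0]],[0.0,[0,0,0.073],[0,0,0]],[0.0,[0,0,0.073],[0,0,0]],[0.0,[0,0,0.073],[0,0,0]],[0.0,[0,0,0.073],[0,0,0]]]'

```text
clock: 6.5
eef_pos: [467.3, -65.1, 94.0]
tcp_rot: [1.12, 2.932, 0.002]
wrist_force: [-1.9, -1.0, 8.1]
gripper_width: 0.166
```

```bash
python3 - <<'E'
from h import *
meas("c")
E
```

```text
6.5 [467.3 -65.1  94. ] phi 138.2 tilt [0.0033 0.0002] F [-1.9 -1.   8.1] w 0.166
rel -321.73 r 47.5
```

drive_tool --commands '[[0.0,[0.0035,0.0001,-0.001],[0,0,0.072]],[0.0,[0.0069,0.0005,-0.001],[0,0,0.144]],[0.0,[0.0103,0.0011,-0.001],[0,0,0.216]],[0.0,[0.0137,0.002,-0.001],[0,0,0.289]],[0.0,[0.0169,0.0031,-0.001],[0,0,0.361]],[0.0,[0.0201,0.0044,-0.001],[0,0,0.433]],[0.0,[0.0232,0.006,-0.001],[0,0,0.505]],[0.0,[0.0262,0.0078,-0.001],[0,0,0.577]],[0.0,[0.029,0.0098,-0.001],[0,0,0.649]],[0.0,[0.029,0.0098,-0.001],[0,0,0.649]],[0.0,[0.029,0.0098,-0.001],[0,0,0.649]]]'

```text
clock: 7.42
eef_pos: [451.4, -38.3, 94.1]
tcp_rot: [1.995, 2.426, 0.002]
wrist_force: [-3.5, -0.1, 6.7]
gripper_width: 0.159
```

```bash
python3 - <<'E'
from h import *
meas("c");im=cams.get_image("wrist");cv2.imwrite("pics/wrist5.png",im[:,:,::-1])
p=pose();p[2]=93;json.dump(p,open("cmd.json","w"))
plan([(p[0],p[1],165,p[3],0.036,8)])
w=wp("b",33.2,165,0.036,12);print(w)
plan([w]);
plan([wp("b",33.2,93,0.0,5)])
E
```

```text
7.42 [451.4 -38.3  94.1] phi 101.14 tilt [0.0013 0.0004] F [-3.5 -0.1  6.7] w 0.159
rel -359.95 r 47.8
8 x [0.036, [np.float64(0.0), np.float64(0.0), -0.072], [0, 0, np.float64(-0.0)]]
(np.float64(510.58945579954025), np.float64(73.3071905354574), 165, 44.25, 0.036, 12)
12 x [0.036, [np.float64(0.0982), np.float64(0.0797), 0.0], [0, 0, np.float64(0.991)]]
5 x [0.0, [np.float64(0.0), np.float64(0.0), 0.072], [0, 0, np.float64(-0.0)]]
```

View pics/wrist5.png

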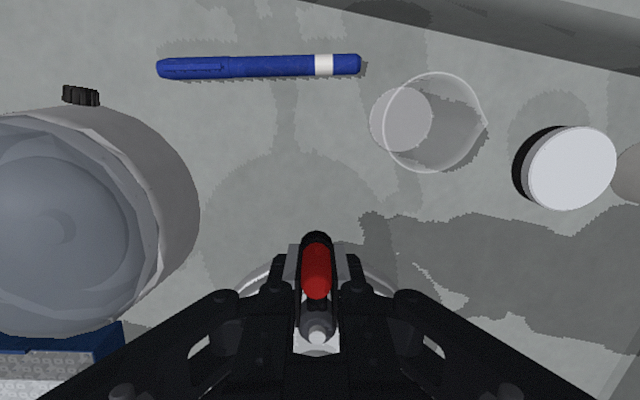

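drive_tool --commands '[[0.036,[0,0,0],[0,0,0]],[0.036,[0,0,0],[0,0,0]],[0.036,[0,0,0],[0,0,0]],[0.036,[0,0,0],[0,0,0]],[0.036,[0,0,-0.036],[0,0,0]],[0.036,[0,0,-0.072],[0,0,0]],[0.036,[0,0,-0.072],[0,0,0]]]'

```text
clock: 8.05
eef_pos: [454.4, -38.7, 171.1]
tcp_rot: [1.994, 2.419, 0.01]
wrist_force: [0.9, -0.7, 1.0]
gripper_width: 0.421
```

drive_tool --commands '[[0.036,[0.0982,0.0797,0],[0,0,0.991]],[0.036,[0.0982,0.0797,0],[0,0,0.991]],[0.036,[0.0982,0.0797,0],[0,0,0.991]],[0.036,[0.0982,0.0797,0],[0,0,0.991]],[0.036,[0.0982,0.0797,0],[0,0,0.991]],[0.036,[0.0982,0.0797,0],[0,0,0.991]],[0.036,[0.0982,0.0797,0],[0,0,0.991]],[0.036,[0.0982,0.0797,0],[0,0,0.991]],[0.036,[0.0982,0.0797,0],[0,0,0.991]],[0.036,[0.0982,0.0797,0],[0,0,0.991]],[0.036,[0.0982,0.0797,0],[0,0,0.991]]]'

```text
clock: 8.97
eef_pos: [510.4, 73.3, 164.9]
tcp_rot: [2.908, 1.189, -0.0]
wrist_force: [0.1, -0.2, -0.4]
gripper_width: 0.418
```

```bash
python3 - <<'E'
from h import *
meas("b");m=cams.camera_model("wrist");im=cams.get_image("wrist");cv2.imwrite("pics/wrist6.png",im[:,:,::-1])
for c,q in blobs(im,(0,150,80),(7,255,255)): print(c,q,onz("wrist",c,103,m).round(1))
E
```

```text
8.97 [510.4  73.3 164.9] phi 44.49 tilt [-0.0001 -0.0001] F [ 0.1 -0.2 -0.4] w 0.418
rel 33.36 r 48.1
[317.1 220.2] [306 204  23  32 554] [511.3  73.4 103. ]
[152.2 268.5] [134 250  38  36 741] [450.3 -40.5 103. ]
```

View pics/wrist6.png

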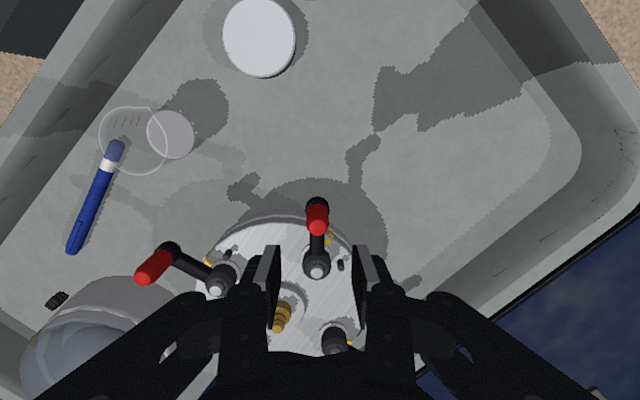

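drive_tool --commands '[[0.036,[0,0,0.036],[0,0,0]],[0.036,[0,0,0.072],[0,0,0]],[0.036,[0,0,0.072],[0,0,0]],[0.036,[0,0,0.072],[0,0,0]],[0.0,[0,0,0.072],[0,0,0]],[0.0,[0,0,0.072],[0,0,0]],[0.0,[0,0,0.072],[0,0,0]],[0.0,[0,0,0.072],[0,0,0]],[0.0,[0,0,0.072],[0,0,0]]]'

```text
clock: 9.77
eef_pos: [511.8, 73.4, 95.3]
tcp_rot: [2.91, 1.183, 0.006]
wrist_force: [-1.4, -0.1, 7.2]
gripper_width: 0.162
```

```bash
python3 - <<'E'
from h import *
meas("b")
plan([wp("b",r,93,0.0,1) for r in np.linspace(33.2,0,9)[1:]])
E
```

```text
9.77 [511.8  73.4  95.3] phi 44.24 tilt [0.0034 0.0011] F [-1.4 -0.1  7.2] w 0.162
rel 32.09 r 47.3
1 x [0.0, [np.float64(0.0035), np.float64(0.0001), 0.0], [0, 0, np.float64(0.072)]]
1 x [0.0, [np.float64(0.0069), np.float64(0.0005), 0.0], [0, 0, np.float64(0.145)]]
1 x [0.0, [np.float64(0.0103), np.float64(0.0011), 0.0], [0, 0, np.float64(0.217)]]
1 x [0.0, [np.float64(0.0137), np.float64(0.002), 0.0], [0, 0, np.float64(0.29)]]
1 x [0.0, [np.float64(0.017), np.float64(0.0031), 0.0], [0, 0, np.float64(0.362)]]
1 x [0.0, [np.float64(0.0202), np.float64(0.0045), 0.0], [0, 0, np.float64(0.435)]]
1 x [0.0, [np.float64(0.0233), np.float64(0.006), 0.0], [0, 0, np.float64(0.507)]]
1 x [0.0, [np.float64(0.0263), np.float64(0.0078), 0.0], [0, 0, np.float64(0.579)]]
```

drive_tool --commands '[[0.0,[0.0035,0.0001,0],[0,0,0.072]],[0.0,[0.0069,0.0005,0],[0,0,0.145]],[0.0,[0.0103,0.0011,0],[0,0,0.217]],[0.0,[0.0137,0.002,0],[0,0,0.29]],[0.0,[0.017,0.0031,0],[0,0,0.362]],[0.0,[0.0202,0.0045,0],[0,0,0.435]],[0.0,[0.0233,0.006,0],[0,0,0.507]],[0.0,[0.0263,0.0078,0],[0,0,0.579]],[0.0,[0.0263,0.0078,0],[0,0,0.579]],[0.0,[0.0263,0.0078,0],[0,0,0.579]]]'

```text
clock: 10.6
eef_pos: [536.4, 85.9, 95.3]
tcp_rot: [-3.127, -0.301, -0.006]
wrist_force: [-0.7, -1.3, 6.1]
gripper_width: 0.163
```

```bash
python3 - <<'E'
from h import *
meas("b");im=cams.get_image("wrist");cv2.imwrite("pics/wrist7.png",im[:,:,::-1])
im=cams.get_image("top");cv2.imwrite("pics/top7.png",cv2.resize(im[120:240,300:430,::-1],None,fx=5,fy=5))
E
```

```text
10.6 [536.4  85.9  95.3] phi 11.01 tilt [0.0038 0.0007] F [-0.7 -1.3  6.1] w 0.163
rel -1.74 r 47.6
```

View pics/wrist7.png

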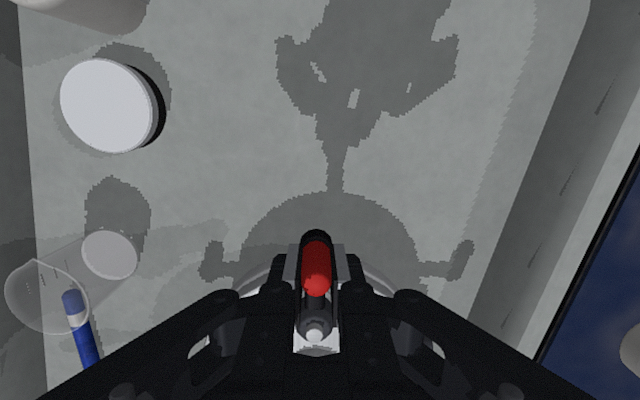

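View pics/top7.png

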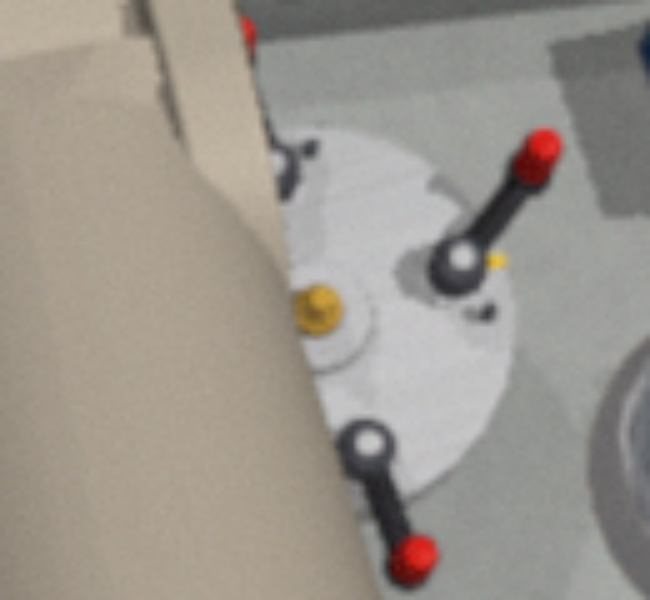

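```bash
python3 - <<'E'
from h import *
p=pose()
plan([(p[0],p[1],165,p[3],0.036,8)])
w=wp("d",34,165,0.036,12);print(w)
plan([w]);
plan([wp("d",34,93,0.0,5)])
im=cv2.imread("pics/top7.png")
for nm,s,q in (("c",(374,208.4),None),):
    pass
t=cv2.imread("pics/top7.png")[:,:,::-1].copy()
for c,q in blobs(t,(0,150,80),(7,255,255),200): print((c/5+[300,120]).round(1), onz("top",c/5+[300,120],104).round(1))
E
```

```text
8 x [0.036, [np.float64(0.0), np.float64(0.0), -0.072], [0, 0, np.float64(-0.0)]]
(np.float64(600.2873339170201), np.float64(-108.83619060837816), 165, 45.05000000000001, 0.036, 12)
12 x [0.036, [np.float64(0.0268), np.float64(0.2038), 0.0], [0, 0, np.float64(-0.593)]]
5 x [0.0, [np.float64(0.0), np.float64(0.0), 0.072], [0, 0, np.float64(-0.0)]]
[407.6 151.1] [ 598.  -109.4  104. ]
[382.7 231.6] [449.5 -39.2 104. ]
```

drive_tool --commands '[[0.036,[0,0,0],[0,0,0]],[0.036,[0,0,0],[0,0,0]],[0.036,[0,0,0],[0,0,0]],[0.036,[0,0,0],[0,0,0]],[0.036,[0,0,-0.036],[0,0,0]],[0.036,[0,0,-0.072],[0,0,0]],[0.036,[0,0,-0.072],[0,0,0]]]'

```text
clock: 11.28
eef_pos: [538.2, 86.4, 171.7]
tcp_rot: [-3.125, -0.302, -0.015]
wrist_force: [1.1, 0.1, 0.8]
gripper_width: 0.421
```

drive_tool --commands '[[0.036,[0.0268,0.2038,0],[0,0,-0.593]],[0.036,[0.0268,0.2038,0],[0,0,-0.593]],[0.036,[0.0268,0.2038,0],[0,0,-0.593]],[0.036,[0.0268,0.2038,0],[0,0,-0.593]],[0.036,[0.0268,0.2038,0],[0,0,-0.593]],[0.036,[0.0268,0.2038,0],[0,0,-0.593]],[0.036,[0.0268,0.2038,0],[0,0,-0.593]],[0.036,[0.0268,0.2038,0],[0,0,-0.593]],[0.036,[0.0268,0.2038,0],[0,0,-0.593]],[0.036,[0.0268,0.2038,0],[0,0,-0.593]]]'

```text
clock: 12.12
eef_pos: [600.1, -106.7, 164.8]
tcp_rot: [-2.9, -1.206, -0.0]
wrist_force: [0.2, 0.2, -0.2]
gripper_width: 0.418
```

```bash
python3 - <<'E'
from h import *
meas("d");m=cams.camera_model("wrist");im=cams.get_image("wrist");cv2.imwrite("pics/wrist8.png",im[:,:,::-1])
for c,q in blobs(im,(0,150,80),(7,255,255)): print(c,q,onz("wrist",c,103,m).round(1))
E
```

```text
12.12 [ 600.1 -106.7  164.8] phi 45.16 tilt [-0.0002  0.001 ] F [ 0.2  0.2 -0.2] w 0.418
rel -324.24 r 46.4
[494.  170.2] [472 156  45  29 891] [659.8   3.9 103. ]
[314.3 221. ] [304 205  22  33 578] [ 600.  -108.2  103. ]
```

View pics/wrist8.png

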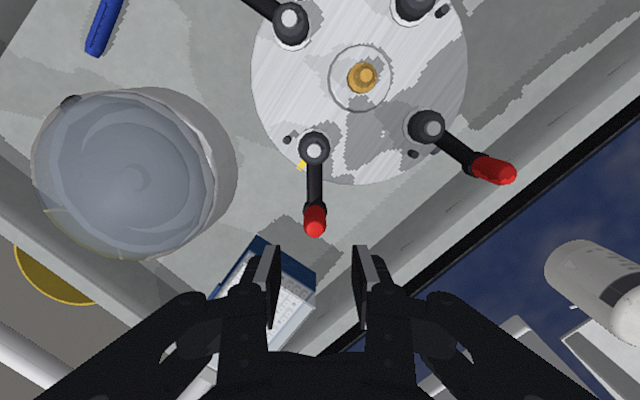

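drive_tool --commands '[[0.036,[0,0,0.036],[0,0,0]],[0.036,[0,0,0.072],[0,0,0]],[0.036,[0,0,0.072],[0,0,0]],[0.036,[0,0,0.072],[0,0,0]],[0.0,[0,0,0.072],[0,0,0]],[0.0,[0,0,0.072],[0,0,0]],[0.0,[0,0,0.072],[0,0,0]],[0.0,[0,0,0.072],[0,0,0]],[0.0,[0,0,0.072],[0,0,0]]]'

```text
clock: 12.92
eef_pos: [601.6, -108.9, 95.6]
tcp_rot: [2.901, 1.203, 0.006]
wrist_force: [-1.5, 1.8, 7.4]
gripper_width: 0.157
```

```bash
python3 - <<'E'
from h import *
meas("d")
plan([wp("d",r,93,0.0,1) for r in np.linspace(34,0,9)[1:]])
E
```

```text
12.92 [ 601.6 -108.9   95.6] phi 45.05 tilt [0.0039 0.0001] F [-1.5  1.8  7.4] w 0.157
rel -325.01 r 49.0
1 x [0.0, [np.float64(-0.0036), np.float64(-0.0001), 0.0], [0, 0, np.float64(0.074)]]
1 x [0.0, [np.float64(-0.0071), np.float64(-0.0005), 0.0], [0, 0, np.float64(0.148)]]
1 x [0.0, [np.float64(-0.0106), np.float64(-0.0012), 0.0], [0, 0, np.float64(0.223)]]
1 x [0.0, [np.float64(-0.014), np.float64(-0.0021), 0.0], [0, 0, np.float64(0.297)]]
1 x [0.0, [np.float64(-0.0174), np.float64(-0.0033), 0.0], [0, 0, np.float64(0.371)]]
1 x [0.0, [np.float64(-0.0207), np.float64(-0.0047), 0.0], [0, 0, np.float64(0.445)]]
1 x [0.0, [np.float64(-0.0238), np.float64(-0.0063), 0.0], [0, 0, np.float64(0.519)]]
1 x [0.0, [np.float64(-0.0268), np.float64(-0.0082), 0.0], [0, 0, np.float64(0.593)]]
```

drive_tool --commands '[[0.0,[-0.0036,-0.0001,0],[0,0,0.074]],[0.0,[-0.0071,-0.0005,0],[0,0,0.148]],[0.0,[-0.0106,-0.0012,0],[0,0,0.223]],[0.0,[-0.014,-0.0021,0],[0,0,0.297]],[0.0,[-0.0174,-0.0033,0],[0,0,0.371]],[0.0,[-0.0207,-0.0047,0],[0,0,0.445]],[0.0,[-0.0238,-0.0063,0],[0,0,0.519]],[0.0,[-0.0268,-0.0082,0],[0,0,0.593]],[0.0,[-0.0268,-0.0082,0],[0,0,0.593]],[0.0,[-0.0268,-0.0082,0],[0,0,0.593]]]'

```text
clock: 13.75
eef_pos: [576.4, -122.9, 95.6]
tcp_rot: [3.126, 0.301, 0.005]
wrist_force: [-3.1, -0.8, 8.2]
gripper_width: 0.161
```

```bash
python3 - <<'E'
from h import *
meas("d");im=cams.get_image("wrist");cv2.imwrite("pics/wrist9.png",im[:,:,::-1])
im=cams.get_image("top");cv2.imwrite("pics/top9.png",cv2.resize(im[120:240,300:430,::-1],None,fx=5,fy=5))
E
```

```text
13.75 [ 576.4 -122.9   95.6] phi 11.0 tilt [ 0.0036 -0.0006] F [-3.1 -0.8  8.2] w 0.161
rel -359.16 r 49.1
```

View pics/wrist9.png

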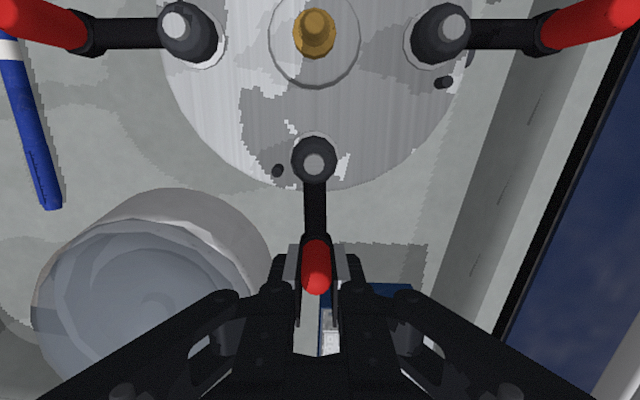

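View pics/top9.png

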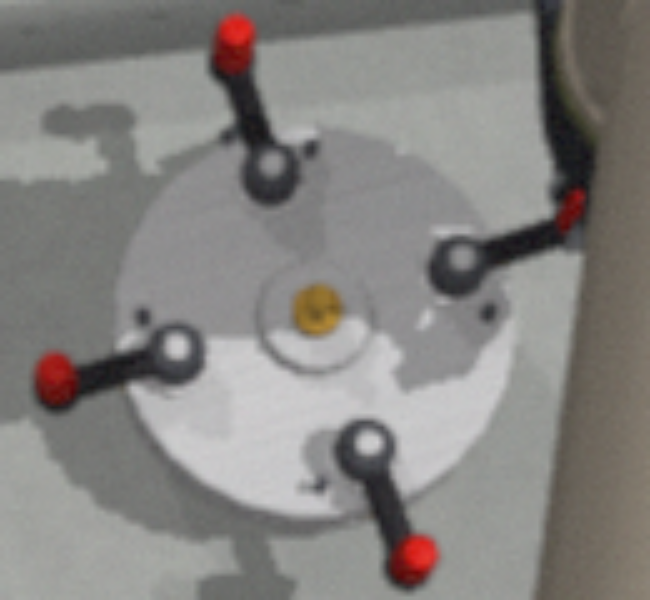

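```bash
python3 - <<'E'
from h import *
t=cv2.imread("pics/top9.png")[:,:,::-1].copy()
c=np.array([554.0,-18.9])
for u,q in blobs(t,(0,150,80),(7,255,255),300):
    P=onz("top",u/5+[299.6,119.6],104.3)[:2]
    for k,n in enumerate("abcd"):
        o=np.radians(YAW+90*k);v=P-(c+58*np.array([np.cos(o),np.sin(o)]))
        if np.hypot(*v)<60: print(n,P.round(1),np.hypot(*v).round(1),((np.degrees(np.arctan2(v[1],v[0]))-YAW-90*k+180)%360-180).round(1))
p=pose()
plan([(p[0],p[1],165,p[3],0.036,8)])
w=wp("a",0,165,0.036,12);print(w)
plan([w])
E
```

```text
a [658.2   1.5] 48.1 0.1
d [ 576.6 -118.2] 43.9 4.1
b [534.6  85.9] 48.6 -1.3
c [450.3 -38.4] 47.6 -0.8
8 x [0.036, [np.float64(0.0), np.float64(0.0), -0.072], [0, 0, np.float64(-0.0)]]
(np.float64(659.2347915278249), np.float64(2.316548716797792), 165, 101.05, 0.036, 12)
12 x [0.036, [np.float64(0.106), np.float64(-0.106), 0.0], [0, 0, np.float64(-1.571)]]
```

drive_tool --commands '[[0.036,[0,0,0],[0,0,0]],[0.036,[0,0,0],[0,0,0]],[0.036,[0,0,0],[0,0,0]],[0.036,[0,0,0],[0,0,0]],[0.036,[0,0,-0.036],[0,0,0]],[0.036,[0,0,-0.072],[0,0,0]],[0.036,[0,0,-0.072],[0,0,0]]]'

```text
clock: 14.43
eef_pos: [578.6, -123.4, 171.9]
tcp_rot: [3.125, 0.302, 0.015]
wrist_force: [1.0, -0.9, -1.0]
gripper_width: 0.423
```

drive_tool --commands '[[0.036,[0.106,-0.106,0],[0,0,-1.571]],[0.036,[0.106,-0.106,0],[0,0,-1.571]],[0.036,[0.106,-0.106,0],[0,0,-1.571]],[0.036,[0.106,-0.106,0],[0,0,-1.571]],[0.036,[0.106,-0.106,0],[0,0,-1.571]],[0.036,[0.106,-0.106,0],[0,0,-1.571]],[0.036,[0.106,-0.106,0],[0,0,-1.571]],[0.036,[0.106,-0.106,0],[0,0,-1.571]],[0.036,[0.106,-0.106,0],[0,0,-1.571]],[0.036,[0.106,-0.106,0],[0,0,-1.571]],[0.036,[0.106,-0.106,0],[0,0,-1.571]],[0.036,[0.106,-0.106,0],[0,0,-1.571]]]'

```text
clock: 15.43
eef_pos: [659.1, 2.4, 164.7]
tcp_rot: [-2.074, -2.359, 0.0]
wrist_force: [0.4, 0.1, -0.6]
gripper_width: 0.419
```

```bash
python3 - <<'E'
from h import *
meas("a")
t=cams.get_image("top");c=np.array([554.0,-18.9])
cv2.imwrite("pics/top10.png",cv2.resize(t[120:240,300:430,::-1],None,fx=5,fy=5))
for u,q in blobs(t,(0,150,80),(7,255,255)):
    P=onz("top",u,104.3)[:2]
    for k,n in enumerate("abcd"):
        o=np.radians(YAW+90*k);v=P-(c+58*np.array([np.cos(o),np.sin(o)]))
        if np.hypot(*v)<60: print(n,P.round(1),np.hypot(*v).round(1),((np.degrees(np.arctan2(v[1],v[0]))-YAW-90*k+180)%360-180).round(1))
E
```

```text
15.43 [659.1   2.4 164.7] phi 97.36 tilt [-0.0002 -0.    ] F [ 0.4  0.1 -0.6] w 0.419
rel 0.09 r 47.8
b [534.3  85.5] 48.2 -0.8
```

View pics/top10.png

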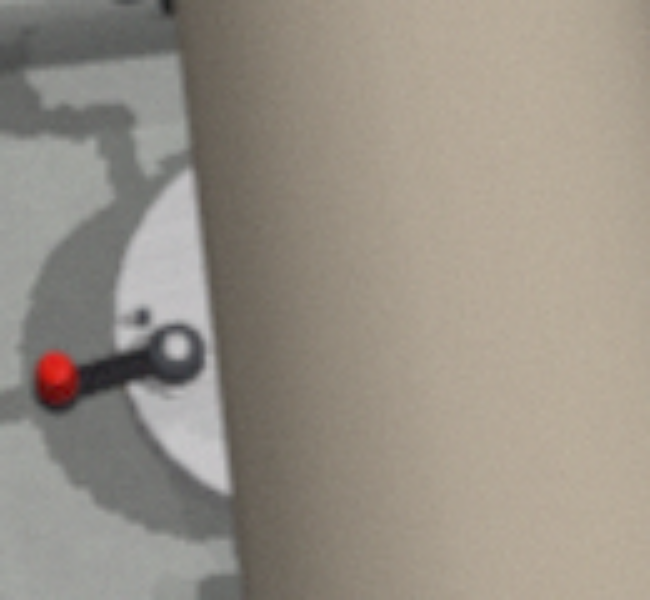

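```bash
python3 - <<'E'
from h import *
p=pose();p[3]=97.0;json.dump(p,open("cmd.json","w"))
plan([wp("a",0,93,0.0,5)])
plan([wp("a",r,94,0.0,1) for r in np.linspace(0,-47.5,11)[1:]])
E
```

```text
5 x [0.0, [np.float64(0.0), np.float64(0.0), 0.072], [0, 0, np.float64(-0.071)]]
1 x [0.0, [np.float64(-0.004), np.float64(-0.0002), -0.001], [0, 0, np.float64(0.083)]]
1 x [0.0, [np.float64(-0.0079), np.float64(-0.0007), -0.001], [0, 0, np.float64(0.166)]]
1 x [0.0, [np.float64(-0.0118), np.float64(-0.0015), -0.001], [0, 0, np.float64(0.249)]]
1 x [0.0, [np.float64(-0.0156), np.float64(-0.0026), -0.001], [0, 0, np.float64(0.332)]]
1 x [0.0, [np.float64(-0.0193), np.float64(-0.0041), -0.001], [0, 0, np.float64(0.415)]]
1 x [0.0, [np.float64(-0.0229), np.float64(-0.0058), -0.001], [0, 0, np.float64(0.497)]]
1 x [0.0, [np.float64(-0.0263), np.float64(-0.0079), -0.001], [0, 0, np.float64(0.58)]]
1 x [0.0, [np.float64(-0.0296), np.float64(-0.0102), -0.001], [0, 0, np.float64(0.663)]]
1 x [0.0, [np.float64(-0.0326), np.float64(-0.0128), -0.001], [0, 0, np.float64(0.746)]]
1 x [0.0, [np.float64(-0.0354), np.float64(-0.0156), -0.001], [0, 0, np.float64(0.829)]]
```

drive_tool --commands '[[0.036,[0,0,0.036],[0,0,-0.071]],[0.036,[0,0,0.072],[0,0,-0.071]],[0.036,[0,0,0.072],[0,0,-0.071]],[0.036,[0,0,0.072],[0,0,-0.071]],[0.0,[0,0,0.072],[0,0,-0.071]],[0.0,[0,0,0.072],[0,0,-0.071]],[0.0,[0,0,0.072],[0,0,-0.071]],[0.0,[0,0,0.072],[0,0,-0.071]],[0.0,[0,0,0.072],[0,0,-0.071]]]'

```text
clock: 16.23
eef_pos: [660.7, 2.4, 95.7]
tcp_rot: [1.995, 2.423, 0.005]
wrist_force: [-0.4, 0.8, 6.9]
gripper_width: 0.163
```

```bash
python3 - <<'E'
from h import *
meas("a")
E
```

```text
16.23 [660.7   2.4  95.7] phi 101.05 tilt [0.0044 0.0002] F [-0.4  0.8  6.9] w 0.163
rel -0.25 r 49.4
```

drive_tool --commands '[[0.0,[-0.004,-0.0002,-0.001],[0,0,0.083]],[0.0,[-0.0079,-0.0007,-0.001],[0,0,0.166]],[0.0,[-0.0118,-0.0015,-0.001],[0,0,0.249]],[0.0,[-0.0156,-0.0026,-0.001],[0,0,0.332]],[0.0,[-0.0193,-0.0041,-0.001],[0,0,0.415]],[0.0,[-0.0229,-0.0058,-0.001],[0,0,0.497]],[0.0,[-0.0263,-0.0079,-0.001],[0,0,0.58]],[0.0,[-0.0296,-0.0102,-0.001],[0,0,0.663]],[0.0,[-0.0326,-0.0128,-0.001],[0,0,0.746]],[0.0,[-0.0354,-0.0156,-0.001],[0,0,0.829]],[0.0,[-0.0354,-0.0156,-0.001],[0,0,0.829]],[0.0,[-0.0354,-0.0156,-0.001],[0,0,0.829]]]'

```text
clock: 17.23
eef_pos: [652.7, -34.9, 95.9]
tcp_rot: [2.802, 1.415, 0.007]
wrist_force: [4.3, 0.4, -0.7]
gripper_width: 0.155
```

```bash
python3 - <<'E'
from h import *
meas("a");im=cams.get_image("wrist");cv2.imwrite("pics/wrist11.png",im[:,:,::-1])
E
```

```text
17.23 [652.7 -34.9  95.9] phi 53.59 tilt [0.0052 0.0001] F [ 4.3  0.4 -0.7] w 0.155
rel -45.71 r 49.3
```

View pics/wrist11.png

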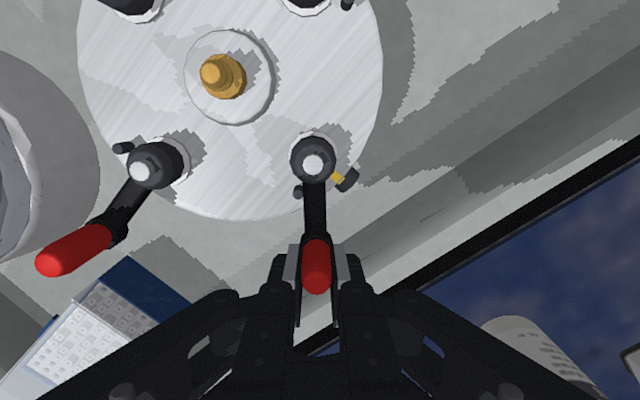

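```bash
python3 - <<'E'
from h import *
w=wp("a",-51,94,0.0,5);p=pose();plan([(w[0],w[1],94,p[3],0,5)])
E
```

```text
5 x [0, [np.float64(-0.0029), np.float64(-0.0001), 0.0], [0, 0, np.float64(-0.0)]]
```

drive_tool --commands '[[0.0,[-0.0015,-0.0001,0],[0,0,0]],[0.0,[-0.0029,-0.0001,0],[0,0,0]],[0.0,[-0.0029,-0.0001,0],[0,0,0]],[0.0,[-0.0029,-0.0001,0],[0,0,0]]]'

```text
clock: 17.62
eef_pos: [652.5, -35.0, 96.0]
tcp_rot: [2.801, 1.419, 0.013]
wrist_force: [11.7, 3.7, -3.3]
gripper_width: 0.164
```

```bash
python3 - <<'E'
from h import *
meas("a");im=cams.get_image("wrist");cv2.imwrite("pics/wrist12.png",im[100:250,220:420,::-1].repeat(3,0).repeat(3,1))
E
```

```text
17.62 [652.5 -35.   96. ] phi 53.75 tilt [0.0084 0.002 ] F [11.7  3.7 -3.3] w 0.164
rel -45.88 r 49.2
```

View pics/wrist12.png

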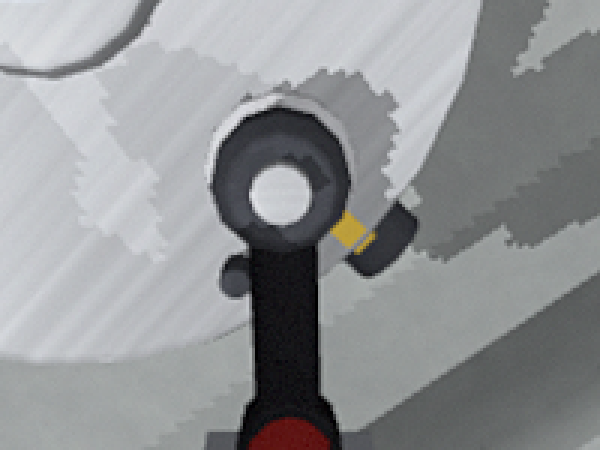

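```bash
python3 - <<'E'
from h import *
p=pose()
plan([(p[0],p[1],165,p[3],0.036,8)])
w=wp("c",0,165,0.036,12);print(w)
plan([w])
plan([wp("c",0,94,0.0,5)])
plan([wp("c",r,94,0.0,1) for r in np.linspace(0,-50,11)[1:]])
E
```

```text
8 x [0.036, [np.float64(0.0), np.float64(0.0), -0.071], [0, 0, np.float64(-0.0)]]
(np.float64(451.16520847217515), np.float64(-38.316548716797826), 165, 101.05000000000001, 0.036, 12)
12 x [0.036, [np.float64(-0.118), np.float64(-0.1587), 0.0], [0, 0, np.float64(-0.829)]]
5 x [0.0, [np.float64(0.0), np.float64(0.0), 0.071], [0, 0, np.float64(-0.0)]]
1 x [0.0, [np.float64(0.0042), np.float64(0.0002), 0.0], [0, 0, np.float64(0.087)]]
1 x [0.0, [np.float64(0.0083), np.float64(0.0007), 0.0], [0, 0, np.float64(0.175)]]
1 x [0.0, [np.float64(0.0124), np.float64(0.0016), 0.0], [0, 0, np.float64(0.262)]]
1 x [0.0, [np.float64(0.0164), np.float64(0.0029), 0.0], [0, 0, np.float64(0.349)]]
1 x [0.0, [np.float64(0.0203), np.float64(0.0045), 0.0], [0, 0, np.float64(0.436)]]
1 x [0.0, [np.float64(0.024), np.float64(0.0064), 0.0], [0, 0, np.float64(0.524)]]
1 x [0.0, [np.float64(0.0275), np.float64(0.0087), 0.0], [0, 0, np.float64(0.611)]]
1 x [0.0, [np.float64(0.0309), np.float64(0.0112), 0.0], [0, 0, np.float64(0.698)]]
1 x [0.0, [np.float64(0.0339), np.float64(0.0141), 0.0], [0, 0, np.float64(0.785)]]
1 x [0.0, [np.float64(0.0368), np.float64(0.0171), 0.0], [0, 0, np.float64(0.873)]]
```

drive_tool --commands '[[0.036,[0.0015,0,0],[0,0,0]],[0.036,[0.0015,0,0],[0,0,0]],[0.036,[0.0,0,0],[0,0,0]],[0.036,[0,0,0],[0,0,0]],[0.036,[0,0,-0.036],[0,0,0]],[0.036,[0,0,-0.071],[0,0,0]],[0.036,[0,0,-0.071],[0,0,0]]]'

```text
clock: 18.25
eef_pos: [651.9, -39.0, 172.9]
tcp_rot: [2.801, 1.412, 0.014]
wrist_force: [1.3, -0.7, 0.6]
gripper_width: 0.423
```

drive_tool --commands '[[0.036,[-0.118,-0.1587,0],[0,0,-0.829]],[0.036,[-0.118,-0.1587,0],[0,0,-0.829]],[0.036,[-0.118,-0.1587,0],[0,0,-0.829]],[0.036,[-0.118,-0.1587,0],[0,0,-0.829]],[0.036,[-0.118,-0.1587,0],[0,0,-0.829]],[0.036,[-0.118,-0.1587,0],[0,0,-0.829]],[0.036,[-0.118,-0.1587,0],[0,0,-0.829]],[0.036,[-0.118,-0.1587,0],[0,0,-0.829]],[0.036,[-0.118,-0.1587,0],[0,0,-0.829]],[0.036,[-0.118,-0.1587,0],[0,0,-0.829]],[0.036,[-0.118,-0.1587,0],[0,0,-0.829]]]'

```text
clock: 19.17
eef_pos: [451.2, -38.5, 164.9]
tcp_rot: [2.0, 2.423, -0.0]
wrist_force: [-0.7, 0.6, -0.1]
gripper_width: 0.427
```

```bash
python3 - <<'E'
from h import *
meas("c");m=cams.camera_model("wrist");im=cams.get_image("wrist");cv2.imwrite("pics/wrist13.png",im[:,:,::-1])
for c,q in blobs(im,(0,150,80),(7,255,255)): print(c,q,onz("wrist",c,103,m).round(1))
E
```

```text
19.17 [451.2 -38.5 164.9] phi 100.94 tilt [-0.0002 -0.0002] F [-0.7  0.6 -0.1] w 0.427
rel -359.75 r 48.0
[315.5 219.9] [305 204  22  32 544] [451.7 -37.8 103. ]
[173.4 347.5] [171 343   5  10  22] [ 582.8 -130.8  103. ]
[459.1 347.5] [456 343   8  11  33] [538.4  98.4 103. ]
```

View pics/wrist13.png

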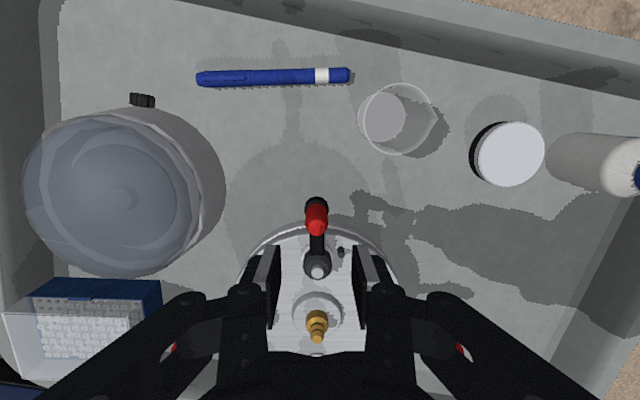

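Post c is centred between the jaws (316,220), in line with its nut (318,272) and the nozzle. Grip, then tighten.

drive_tool --commands '[[0.036,[0,0,0.036],[0,0,0]],[0.036,[0,0,0.071],[0,0,0]],[0.036,[0,0,0.071],[0,0,0]],[0.036,[0,0,0.071],[0,0,0]],[0.0,[0,0,0.071],[0,0,0]],[0.0,[0,0,0.071],[0,0,0]],[0.0,[0,0,0.071],[0,0,0]],[0.0,[0,0,0.071],[0,0,0]],[0.0,[0,0,0.071],[0,0,0]]]'

```text
clock: 19.97
eef_pos: [452.3, -38.4, 96.0]
tcp_rot: [1.995, 2.424, 0.004]
wrist_force: [-2.9, -0.3, 7.6]
gripper_width: 0.162
```

drive_tool --commands '[[0.0,[0.0042,0.0002,0],[0,0,0.087]],[0.0,[0.0083,0.0007,0],[0,0,0.175]],[0.0,[0.0124,0.0016,0],[0,0,0.262]],[0.0,[0.0164,0.0029,0],[0,0,0.349]],[0.0,[0.0203,0.0045,0],[0,0,0.436]],[0.0,[0.024,0.0064,0],[0,0,0.524]],[0.0,[0.0275,0.0087,0],[0,0,0.611]],[0.0,[0.0309,0.0112,0],[0,0,0.698]],[0.0,[0.0339,0.0141,0],[0,0,0.785]],[0.0,[0.0368,0.0171,0],[0,0,0.873]],[0.0,[0.0368,0.0171,0],[0,0,0.873]],[0.0,[0.0368,0.0171,0],[0,0,0.873]]]'

```text
clock: 20.97
eef_pos: [459.9, -1.9, 95.8]
tcp_rot: [2.836, 1.348, -0.003]
wrist_force: [-12.6, -10.4, 18.3]
gripper_width: 0.158
```

```bash
python3 - <<'E'
from h import *
meas("c");im=cams.get_image("wrist");cv2.imwrite("pics/wrist14.png",im[200:400,200:440,::-1].repeat(3,0).repeat(3,1))
E
```

```text
20.97 [459.9  -1.9  95.8] phi 50.87 tilt [-0.0013 -0.0023] F [-12.6 -10.4  18.3] w 0.158
rel -46.4 r 47.0
```

View pics/wrist14.png

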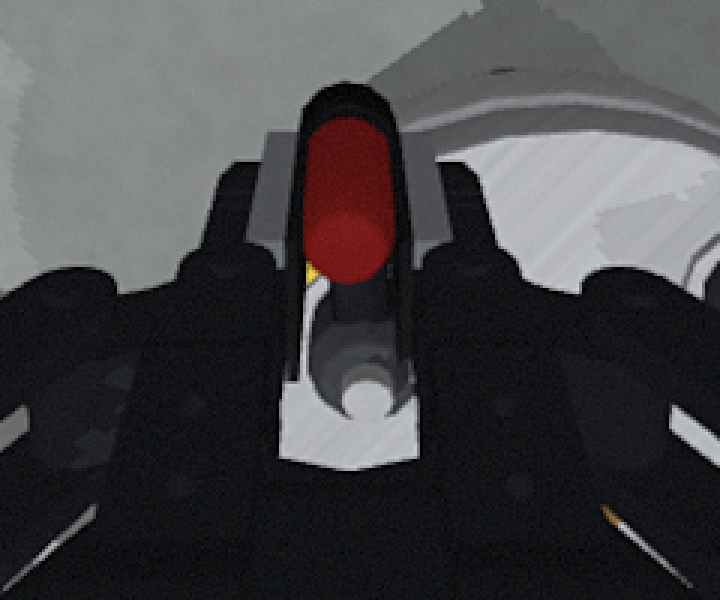

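```bash
python3 - <<'E'
from h import *
p=pose()
plan([(p[0],p[1],165,p[3],0.036,8)])
w=wp("b",0,165,0.036,12);print(w)
plan([w])
plan([wp("b",0,94,0.0,5)])
plan([wp("b",r,94,0.0,1) for r in np.linspace(0,-50,11)[1:]])
E
```

```text
8 x [0.036, [np.float64(0.0), np.float64(0.0), -0.071], [0, 0, np.float64(-0.0)]]
(np.float64(534.8834512832022), np.float64(86.03479152782486), 165, 11.049999999999997, 0.036, 12)
12 x [0.036, [np.float64(0.1126), np.float64(0.0041), 0.0], [0, 0, np.float64(0.698)]]
5 x [0.0, [np.float64(0.0), np.float64(0.0), 0.071], [0, 0, np.float64(-0.0)]]
1 x [0.0, [np.float64(0.0042), np.float64(0.0002), 0.0], [0, 0, np.float64(0.087)]]
1 x [0.0, [np.float64(0.0083), np.float64(0.0007), 0.0], [0, 0, np.float64(0.175)]]
1 x [0.0, [np.float64(0.0124), np.float64(0.0016), 0.0], [0, 0, np.float64(0.262)]]
1 x [0.0, [np.float64(0.0164), np.float64(0.0029), 0.0], [0, 0, np.float64(0.349)]]
1 x [0.0, [np.float64(0.0203), np.float64(0.0045), 0.0], [0, 0, np.float64(0.436)]]
1 x [0.0, [np.float64(0.024), np.float64(0.0064), 0.0], [0, 0, np.float64(0.524)]]
1 x [0.0, [np.float64(0.0275), np.float64(0.0087), 0.0], [0, 0, np.float64(0.611)]]
1 x [0.0, [np.float64(0.0309), np.float64(0.0112), 0.0], [0, 0, np.float64(0.698)]]
1 x [0.0, [np.float64(0.0339), np.float64(0.0141), 0.0], [0, 0, np.float64(0.785)]]
1 x [0.0, [np.float64(0.0368), np.float64(0.0171), 0.0], [0, 0, np.float64(0.873)]]
```

drive_tool --commands '[[0.036,[0,0,0],[0,0,0]],[0.036,[0,0,0],[0,0,0]],[0.036,[0,0,0],[0,0,0]],[0.036,[0,0,0],[0,0,0]],[0.036,[0,0,-0.036],[0,0,0]],[0.036,[0,0,-0.071],[0,0,0]],[0.036,[0,0,-0.071],[0,0,0]]]'

```text
clock: 21.6
eef_pos: [464.2, 1.3, 171.2]
tcp_rot: [2.833, 1.353, 0.014]
wrist_force: [0.9, -0.1, -0.2]
gripper_width: 0.419
```

drive_tool --commands '[[0.036,[0.1126,0.0041,0],[0,0,0.698]],[0.036,[0.1126,0.0041,0],[0,0,0.698]],[0.036,[0.1126,0.0041,0],[0,0,0.698]],[0.036,[0.1126,0.0041,0],[0,0,0.698]],[0.036,[0.1126,0.0041,0],[0,0,0.698]],[0.036,[0.1126,0.0041,0],[0,0,0.698]],[0.036,[0.1126,0.0041,0],[0,0,0.698]],[0.036,[0.1126,0.0041,0],[0,0,0.698]],[0.036,[0.1126,0.0041,0],[0,0,0.698]]]'

```text
clock: 22.35
eef_pos: [534.6, 86.2, 165.0]
tcp_rot: [-3.126, -0.307, -0.0]
wrist_force: [-0.2, 0.7, 0.9]
gripper_width: 0.419
```

```bash
python3 - <<'E'
from h import *
meas("b");m=cams.camera_model("wrist");im=cams.get_image("wrist");cv2.imwrite("pics/wrist15.png",im[:,:,::-1])
for c,q in blobs(im,(0,150,80),(7,255,255)): print(c,q,onz("wrist",c,103,m).round(1))
E
```

```text
22.35 [534.6  86.2 165. ] phi 11.23 tilt [0.     0.0001] F [-0.2  0.7  0.9] w 0.419
rel 0.26 r 48.2
[318.6 220. ] [307 204  23  32 539] [536.   85.7 103. ]
[206.1 291.9] [197 287  15  13  97] [462.9  11.3 103. ]
[428.8 381.7] [418 356  21  43 416] [656.9 -39.8 103. ]
```

View pics/wrist15.png

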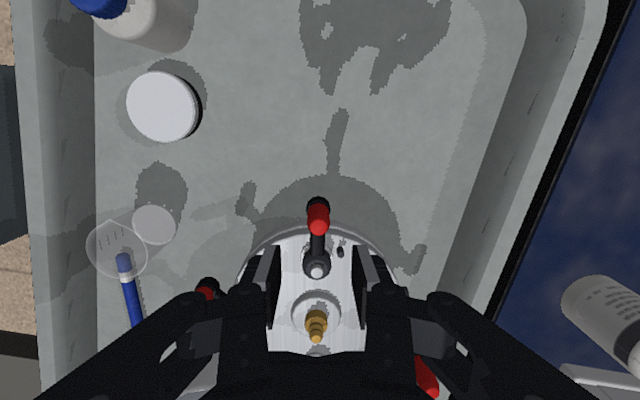

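drive_tool --commands '[[0.036,[0,0,0.036],[0,0,0]],[0.036,[0,0,0.071],[0,0,0]],[0.036,[0,0,0.071],[0,0,0]],[0.036,[0,0,0.071],[0,0,0]],[0.0,[0,0,0.071],[0,0,0]],[0.0,[0,0,0.071],[0,0,0]],[0.0,[0,0,0.071],[0,0,0]],[0.0,[0,0,0.071],[0,0,0]],[0.0,[0,0,0.071],[0,0,0]]]'

```text
clock: 23.15
eef_pos: [536.2, 86.2, 96.3]
tcp_rot: [-3.126, -0.303, -0.006]
wrist_force: [-0.7, -0.0, 8.1]
gripper_width: 0.162
```

drive_tool --commands '[[0.0,[0.0042,0.0002,0],[0,0,0.087]],[0.0,[0.0083,0.0007,0],[0,0,0.175]],[0.0,[0.0124,0.0016,0],[0,0,0.262]],[0.0,[0.0164,0.0029,0],[0,0,0.349]],[0.0,[0.0203,0.0045,0],[0,0,0.436]],[0.0,[0.024,0.0064,0],[0,0,0.524]],[0.0,[0.0275,0.0087,0],[0,0,0.611]],[0.0,[0.0309,0.0112,0],[0,0,0.698]],[0.0,[0.0339,0.0141,0],[0,0,0.785]],[0.0,[0.0368,0.0171,0],[0,0,0.873]],[0.0,[0.0368,0.0171,0],[0,0,0.873]],[0.0,[0.0368,0.0171,0],[0,0,0.873]]]'

```text
clock: 24.15
eef_pos: [571.6, 78.1, 95.9]
tcp_rot: [-2.961, 1.045, 0.009]
wrist_force: [-19.8, 1.7, 21.5]
gripper_width: 0.159
```

```bash
python3 - <<'E'
from h import *
meas("b")
s=status.get_state();p=pose();f=np.radians(p[3]);print("Fx tool",s["wrist_force"][:2]@[np.cos(f),np.sin(f)])
E
```

```text
24.15 [571.6  78.1  95.9] phi -38.87 tilt [-0.005  0.003] F [-19.8   1.7  21.5] w 0.159
rel -46.09 r 47.9
Fx tool -16.468254646653644
```

```bash
python3 - <<'E'
from h import *
p=pose()
plan([(p[0],p[1],165,p[3],0.036,8)])
w=wp("d",0,165,0.036,12);print(w)
plan([w])
plan([wp("d",0,94,0.0,5)])
plan([wp("d",r,94,0.0,1) for r in np.linspace(0,-50,11)[1:]])
E
```

```text
8 x [0.036, [np.float64(0.0), np.float64(0.0), -0.071], [0, 0, np.float64(-0.0)]]
(np.float64(575.5165487167978), np.float64(-122.03479152782486), 165, 11.050000000000011, 0.036, 12)
12 x [0.036, [np.float64(0.1256), np.float64(0.1534), 0.0], [0, 0, np.float64(-0.873)]]
5 x [0.0, [np.float64(0.0), np.float64(0.0), 0.071], [0, 0, np.float64(-0.0)]]
1 x [0.0, [np.float64(-0.0042), np.float64(-0.0002), 0.0], [0, 0, np.float64(0.087)]]
1 x [0.0, [np.float64(-0.0083), np.float64(-0.0007), 0.0], [0, 0, np.float64(0.175)]]
1 x [0.0, [np.float64(-0.0124), np.float64(-0.0016), 0.0], [0, 0, np.float64(0.262)]]
1 x [0.0, [np.float64(-0.0164), np.float64(-0.0029), 0.0], [0, 0, np.float64(0.349)]]
1 x [0.0, [np.float64(-0.0203), np.float64(-0.0045), 0.0], [0, 0, np.float64(0.436)]]
1 x [0.0, [np.float64(-0.024), np.float64(-0.0064), 0.0], [0, 0, np.float64(0.524)]]
1 x [0.0, [np.float64(-0.0275), np.float64(-0.0087), 0.0], [0, 0, np.float64(0.611)]]
1 x [0.0, [np.float64(-0.0309), np.float64(-0.0112), 0.0], [0, 0, np.float64(0.698)]]
1 x [0.0, [np.float64(-0.0339), np.float64(-0.0141), 0.0], [0, 0, np.float64(0.785)]]
1 x [0.0, [np.float64(-0.0368), np.float64(-0.0171), 0.0], [0, 0, np.float64(0.873)]]
```

drive_tool --commands '[[0.036,[0,0,0],[0,0,0]],[0.036,[0,0,0],[0,0,0]],[0.036,[0,0,0],[0,0,0]],[0.036,[0,0,0],[0,0,0]],[0.036,[0,0,-0.036],[0,0,0]],[0.036,[0,0,-0.071],[0,0,0]],[0.036,[0,0,-0.071],[0,0,0]]]'

```text
clock: 24.73
eef_pos: [577.8, 76.0, 171.9]
tcp_rot: [-2.956, 1.047, -0.014]
wrist_force: [0.5, -1.2, 0.9]
gripper_width: 0.423
```

drive_tool --commands '[[0.036,[0.1256,0.1534,0],[0,0,-0.873]],[0.036,[0.1256,0.1534,0],[0,0,-0.873]],[0.036,[0.1256,0.1534,0],[0,0,-0.873]],[0.036,[0.1256,0.1534,0],[0,0,-0.873]],[0.036,[0.1256,0.1534,0],[0,0,-0.873]],[0.036,[0.1256,0.1534,0],[0,0,-0.873]],[0.036,[0.1256,0.1534,0],[0,0,-0.873]],[0.036,[0.1256,0.1534,0],[0,0,-0.873]],[0.036,[0.1256,0.1534,0],[0,0,-0.873]],[0.036,[0.1256,0.1534,0],[0,0,-0.873]],[0.036,[0.1256,0.1534,0],[0,0,-0.873]]]'

```text
clock: 25.65
eef_pos: [575.4, -121.9, 165.0]
tcp_rot: [3.127, 0.3, 0.0]
wrist_force: [0.5, 0.7, -0.2]
gripper_width: 0.422
```

```bash
python3 - <<'E'
from h import *
meas("d");m=cams.camera_model("wrist");im=cams.get_image("wrist");cv2.imwrite("pics/wrist16.png",im[:,:,::-1])
for c,q in blobs(im,(0,150,80),(7,255,255)): print(c,q,onz("wrist",c,103,m).round(1))
E
```

```text
25.65 [ 575.4 -121.9  165. ] phi 10.97 tilt [ 0.0001 -0.0001] F [ 0.5  0.7 -0.2] w 0.422
rel -360.14 r 47.8
[166.1   3.6] [150   0  29  10 199] [463.5  -7.4 103. ]
[461.6 112.5] [440 100  42  26 828] [652.5 -32.8 103. ]
[316.9 219. ] [306 203  23  33 573] [ 575.3 -121.8  103. ]
```

View pics/wrist16.png

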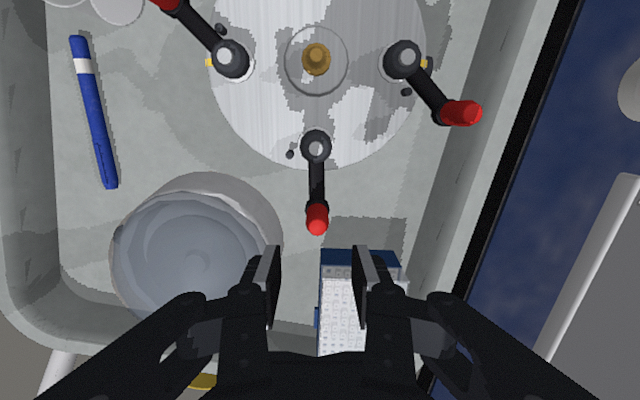

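drive_tool --commands '[[0.036,[0,0,0.036],[0,0,0]],[0.036,[0,0,0.071],[0,0,0]],[0.036,[0,0,0.071],[0,0,0]],[0.036,[0,0,0.071],[0,0,0]],[0.0,[0,0,0.071],[0,0,0]],[0.0,[0,0,0.071],[0,0,0]],[0.0,[0,0,0.071],[0,0,0]],[0.0,[0,0,0.071],[0,0,0]],[0.0,[0,0,0.071],[0,0,0]]]'

```text
clock: 26.45
eef_pos: [576.6, -122.4, 96.4]
tcp_rot: [3.126, 0.302, 0.006]
wrist_force: [-1.5, -0.6, 7.4]
gripper_width: 0.159
```

drive_tool --commands '[[0.0,[-0.0042,-0.0002,0],[0,0,0.087]],[0.0,[-0.0083,-0.0007,0],[0,0,0.175]],[0.0,[-0.0124,-0.0016,0],[0,0,0.262]],[0.0,[-0.0164,-0.0029,0],[0,0,0.349]],[0.0,[-0.0203,-0.0045,0],[0,0,0.436]],[0.0,[-0.024,-0.0064,0],[0,0,0.524]],[0.0,[-0.0275,-0.0087,0],[0,0,0.611]],[0.0,[-0.0309,-0.0112,0],[0,0,0.698]],[0.0,[-0.0339,-0.0141,0],[0,0,0.785]],[0.0,[-0.0368,-0.0171,0],[0,0,0.873]],[0.0,[-0.0368,-0.0171,0],[0,0,0.873]],[0.0,[-0.0368,-0.0171,0],[0,0,0.873]]]'

```text
clock: 27.45
eef_pos: [538.5, -114.5, 96.6]
tcp_rot: [2.96, -1.051, 0.012]
wrist_force: [4.9, -6.2, 2.3]
gripper_width: 0.164
```

```bash
python3 - <<'E'
from h import *
meas("d")
s=status.get_state();p=pose();f=np.radians(p[3]);print("Fx tool",s["wrist_force"][:2]@[np.cos(f),np.sin(f)])
im=cams.get_image("wrist");cv2.imwrite("pics/wrist17.png",im[:,:,::-1])
E
```

```text
27.45 [ 538.5 -114.5   96.6] phi -39.08 tilt [ 0.0071 -0.0028] F [ 4.9 -6.2  2.3] w 0.164
rel -406.15 r 48.3
Fx tool 7.695668780877673
```

View pics/wrist17.png

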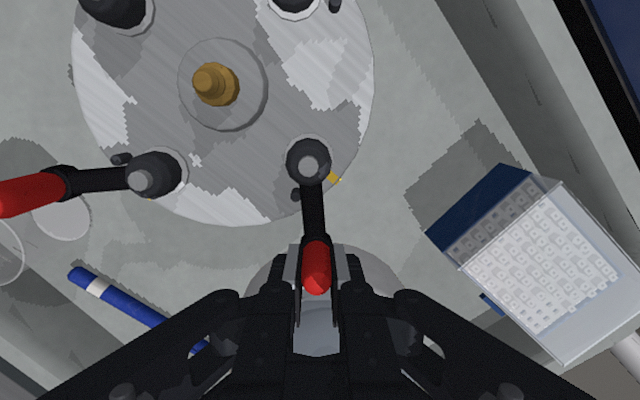

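drive_tool --commands '[[0.0,[-0.0015,0,0],[0,0,0]],[0.0,[-0.003,0,0],[0,0,0]],[0.0,[-0.003,0,0],[0,0,0]],[0.0,[-0.003,0,0],[0,0,0]]]'

```text
clock: 27.83
eef_pos: [538.3, -114.2, 96.8]
tcp_rot: [2.959, -1.051, 0.02]
wrist_force: [15.5, -11.9, -7.5]
gripper_width: 0.16
```

```bash
python3 - <<'E'
from h import *
meas("d")
s=status.get_state();p=pose();f=np.radians(p[3]);print("Fx tool",s["wrist_force"][:2]@[np.cos(f),np.sin(f)])
p[0]-=3*np.cos(f);p[1]-=3*np.sin(f);json.dump(p,open("cmd.json","w"))
plan([(p[0],p[1],200,p[3],0.036,8)])
plan([(450,200,230,20,0.036,8)])
E
```

```text
27.83 [ 538.3 -114.2   96.8] phi -39.1 tilt [ 0.0115 -0.0056] F [ 15.5 -11.9  -7.5] w 0.16
rel -406.55 r 48.2
Fx tool 19.531447313475923
8 x [0.036, [np.float64(0.0), np.float64(0.0), -0.106], [0, 0, np.float64(-0.0)]]
8 x [0.036, [np.float64(-0.2603), np.float64(-0.1887), -0.03], [0, 0, np.float64(-1.029)]]
```

drive_tool --commands '[[0.036,[0,0,0],[0,0,0]],[0.036,[0,0,0],[0,0,0]],[0.036,[0,0,0],[0,0,0]],[0.036,[0,0,0],[0,0,0]],[0.036,[0,0,-0.036],[0,0,0]],[0.036,[0,0,-0.072],[0,0,0]],[0.036,[0,0,-0.106],[0,0,0]],[0.036,[0,0,-0.106],[0,0,0]],[0.036,[0,0,-0.106],[0,0,0]]]'

```text
clock: 28.58
eef_pos: [534.7, -110.4, 202.2]
tcp_rot: [-2.96, 1.046, -0.006]
wrist_force: [0.2, -0.3, -0.7]
gripper_width: 0.423
```

drive_tool --commands '[[0.036,[-0.2603,-0.1887,-0.03],[0,0,-1.029]],[0.036,[-0.2603,-0.1887,-0.03],[0,0,-1.029]],[0.036,[-0.2603,-0.1887,-0.03],[0,0,-1.029]],[0.036,[-0.2603,-0.1887,-0.03],[0,0,-1.029]],[0.036,[-0.2603,-0.1887,-0.03],[0,0,-1.029]],[0.036,[-0.2603,-0.1887,-0.03],[0,0,-1.029]],[0.036,[-0.2603,-0.1887,-0.03],[0,0,-1.029]],[0.036,[-0.2603,-0.1887,-0.03],[0,0,-1.029]],[0.036,[-0.2603,-0.1887,-0.03],[0,0,-1.029]],[0.036,[-0.2603,-0.1887,-0.03],[0,0,-1.029]],[0.036,[-0.2603,-0.1887,-0.03],[0,0,-1.029]],[0.036,[-0.2603,-0.1887,-0.03],[0,0,-1.029]]]'

```text
clock: 29.58
eef_pos: [449.8, 198.7, 229.3]
tcp_rot: [3.094, 0.54, -0.002]
wrist_force: [0.3, 0.5, -0.3]
gripper_width: 0.419
```

```bash
python3 - <<'E'
from h import *
st()
t=cams.get_image("top");c=np.array([554.0,-18.9])
cv2.imwrite("pics/top20.png",cv2.resize(t[90:330,190:510,::-1],None,fx=2.5,fy=2.5))
for u,q in blobs(t,(0,150,80),(7,255,255)):
    P=onz("top",u,104.3)[:2]
    for k,n in enumerate("abcd"):
        o=np.radians(YAW+90*k);v=P-(c+58*np.array([np.cos(o),np.sin(o)]))
        if np.hypot(*v)<60: print(n,P.round(1),np.hypot(*v).round(1),((np.degrees(np.arctan2(v[1],v[0]))-YAW-90*k+180)%360-180).round(1))
E
```

```text
29.58 [449.8 198.7 229.3] phi 19.8 tilt [-0.0011 -0.001 ] F [ 0.3  0.5 -0.3] w 0.419
a [650.7 -34.8] 48.0 -45.3
b [570.   77.8] 48.2 -45.4
d [ 537.2 -114.2] 47.5 -47.1
c [457.9  -2.3] 48.0 -46.3
```

View pics/top20.png

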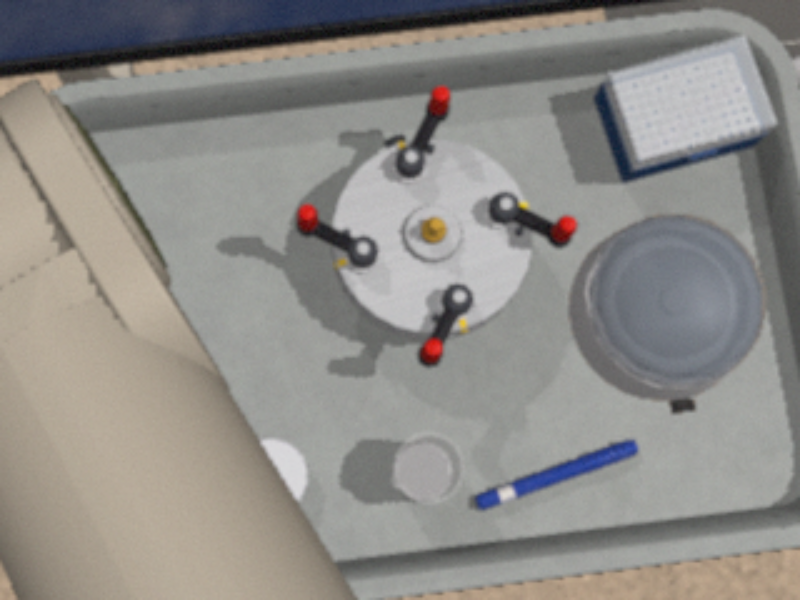

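All four levers are at about -45° or slightly past it, i.e. on their stops (posts a (440,100), b (308,217), c (432,350), d (565,230)). Everything nearby that is visible stands where it was, and the gripper is clear, so I'm handing in.

```bash
python3 -c "
from rig import job
print(job.sign_off())"
```

```text
the job is handed in; nothing more can be done
None
```

The filter holder is closed: all four lever nuts were tightened clockwise in two crisscross passes and are now against their stops. I handed the job in at about 30 s of the 72 s allowed.

- **Method:** I gripped each red post and led it round its nut axis, in the order a, c, b, d in both passes. The second pass began only after all four levers were half-way.
- **Half-way pass:** each lever ended within about 2° of straight outward, by both the gripper position and the camera views. One top-camera reading for d showed 4°, but the arm partly hid that post. A later wrist picture showed d in line with its nut and the nozzle.
- **Tight pass:** each lever was pressed until it stopped moving and the push-back rose to about 9–20 N, well above the roughly 3 N needed to turn it. The final top picture puts the levers at -45.3° (a), -45.4° (b), -46.3° (c) and -47.1° (d). The readings past -45° (largest for d) are most likely calibration and centre error of 1–2 mm.
- **Bystanders:** nothing visible in the last picture had moved. The arm hid the blue-capped bottle and part of the case there, but the gripper never went near them, and both were still standing in the wrist pictures taken between moves.

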